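# Fetch the tape core from behind the standing things and restore the rack

### The job

Get the brown cardboard core out of its bay in the rack and lay it flat in the middle of the round steel dish. First set the two tall things that stand in front of its bay upright on the blue mat, and once the core is in the dish stand each of them back exactly where it stood before. Everything else in the rack stays where it is, and nothing may be knocked over.

Things in the scene. Friction and masses are not known exactly. Their poses are not given: they have to be found in the camera images.
- spares_rack: Fixed rack with grey walls, green plate 136 (x, from -74 to 62 mm) x 156 (y) x 5 mm, origin on the table. x points from its open front to its back, y to the left. Two bays centred on y = +44 and -44 mm, 54 mm wide, open above and in front; 5 mm side walls from x = -31 mm, back wall at x = 55 mm, walls 29 mm high above the table. On black discs at x = -50, y = 66, 22, -22, -66 mm stand tall things, two closely before each bay.
- side_mat: Blue rectangular mat, the side area, fixed, 80 (x) x 140 (y) x 3 mm; origin on the table under its centre. Its top lies 3 mm above the table. (Mind the taping machine's fixed reel, which hangs near: a disc 176 mm across, its lowest point 470 mm above the table, about 0.5 to 0.55 m ahead of the robot and from 0.115 m left to 0.07 m right of it.)
- core_dish: Round shallow steel dish with a yellow disc in its middle, fixed; 110 mm across, 100 mm inside, rim 10 mm high, inner floor 4 mm above the table; origin on the table under its centre, z up.
- core: The wanted thing: brown cardboard core like a short tube, 42 mm across, 24 mm high (grip it round the outside); origin at the centre of its underside, z up. Lies flat at the middle of one of the two bays, which one changes; to be gripped there front and back, once the way is clear.
- wax_tin: Flat round white tin, 49 mm across, 22 mm high, in the other bay; not needed. Origin at the centre of its underside.
- glue_stick: White round glue stick, 26 mm across, 88 mm high; origin at the centre of its underside, z up. It stands upright on a black disc of the rack (5 mm above the table); grip it front and back, above the walls.
- amber_bottle: Round amber bottle with a paper band and a white cap, 34 mm across up to 66 mm height, cap 22 mm across, 86 mm high in all; origin at the centre of its underside, z up. It stands upright on a black disc of the rack (5 mm above the table); grip it front and back, above the walls.
- roller_shaft: Bright steel shaft on a round foot: foot 34 mm across and 8 mm high, shaft 18 mm across up to 74 mm, 82 mm high in all; origin at the centre of its underside, z up. It stands upright on a black disc of the rack (5 mm above the table); grip it front and back, above the walls.
- red_tube: Round red tube with a black cap at the bottom: 33 mm across up to 20 mm, 29 mm across above, 84 mm high in all; origin at the centre of its underside, z up. It stands upright on a black disc of the rack (5 mm above the table); grip it front and back, above the walls.
There are look-alikes about, which are no part of the job. There is more than one size of the core; the one meant has the size given above.

How it is judged:
By the outcome, as a careful person would: the job done as asked, in the order asked, and still so for the second after the job is handed in, with the robot touching nothing.
It also fails if it takes over 128 s, if anything falls off the work surface, if the arm or the gripper's body presses on something with over 40 N, if the wrist force passes 120 N, or if a joint passes its speed limit or range.

### The arm

A 7-joint arm with a two-finger parallel gripper is mounted at the origin on a cart in front of the work surface, level with it; the furniture and walls round the work are solid. World frame = base frame: x ahead of the robot, y to its left, z up, the work surface at z = 0. Lengths are in m, angles in rad, forces in N, time in s.
With the tool pointing down it reaches from about 0.4 to 0.85 m from the base axis. Payload 4.5 kg.
Tool frame: the origin (TCP) lies midway between the tips of the shut fingers; the grasp point (between the pads) lies 19 mm behind it; z points along the fingers, x is the direction in which the jaws open and shut, and the axes are right-handed (so a half turn about z gives the same grasp; the last joint's range is limited). The gripper opens to 88 mm and grips with 3 to 60 N. Pads are 18 mm wide; open, the fingers measure 123 mm over their backs; the gripper's body (75 mm by 187 mm) begins 45 mm behind the grasp point.
Start: joints at [-1.259, 0.689, -0.195, 1.565, 0.157, 0.902, -0.215], TCP at [0.171, 0.601, 0.239] pointing down, gripper open.
Joint ranges: [-3.01, 3.01], [-0.46, 2.08], [-1.47, 1.51], [0.13, 2.56], [-1, 4.14], [0.04, 2.09], [-2.66, 2.66]. Speed limits (rad/s): [2.57, 2.57, 3.14, 3.14, 3.14, 3.14, 3.14].

### API

Orientations are given as a unit quaternion [x, y, z, w].
In Python, from plant import r gives the robot as it stands. The module is installed in compiled form; this text tells all that it offers.
- The arm moves only by the tool play_rows, never from a script. Its argument "increments" is a list of rows, each a list of 7 numbers: the opening, from 0 (shut) to 1 (fully open), then the shift along the tool's x, y, z in mm, then the turn, a rotation vector about the tool's x, y, z in rad. In form: [[hand, dx, dy, dz, wx, wy, wz], ...]. A call has exactly 8 rows; each row shifts and turns the pose as measured when the row begins, along the tool's axes as they then stand; what a row does not reach is not made up. A row lasts 1/8 s, in which the tool goes at most 62.5 mm and 10.7 degrees, less where a joint would pass 70% of its speed; a pose out of reach is approached as far as the arm can. A call is refused whole if a number of a shift passes 62.5 or a number of a turn 0.188, either way. A call with a gripper value outside its range is refused whole. The fingers move at their own pace and stop on an object; "grip_force" is the grip in N (left out, the last holds). Time passes only in rows, so rows that do not move let the fingers close, or fill a call up. It gives the time, the measured TCP pose, the force and the opening at its end, in the units of the state.
- r.get_state(): the state, without advancing time (a new reading comes with each control period).
- r.snapshot(name): name is "scene" or "top" or "wrist"; returns the picture (480x640x3 uint8, red, green, blue); there is no depth.
- r.get_calibration(name): a dict with "fx", "fy", "cx", "cy" (pixels), "R" (3x3) and "t" (3): a world point X has camera coordinates R X + t. Camera axes: x right, y down, z forward; pixel columns grow to the right and rows downward; lengths in m; the calibration is good to about 2 mm. The wrist camera is an equidistant fisheye: a pixel r from the principal point sees the ray r / f radians off the axis. A picture is of the moment at which its call begins: read the wrist's pose just before it. get_calibration takes no time and is no camera call; for the wrist camera it gives the pose at the moment of the call.
- r.finish_job(): hands the job in, once; it reports no verdict.
The state is a dict: "clock": time; "q": joint angles; "qd": joint speeds; "joint_torque": joint torques, N m; "tool_pos": TCP position; "eef_rot": TCP orientation; "contact_force": force on the tool from outside, world axes, zero at the start; "moment": the same for the moment, N m; "opening": opening from 0.0 (shut) to 1.0 (fully open).
Only numpy, scipy, OpenCV 4.12 (cv2) and the standard library are available. Lean on these libraries where they do the work, as an engineer would, in place of code of your own. Each camera call takes 0.05 s, during which the arm holds its last target.

## Working session

There is one attempt and no reset: what is moved stays moved. The work goes in short steps, Python scripts to look and compute and a tool call to move; the robot and the scene stay as the last step left them, time stands still between calls to the robot, and variables do not carry over. Pictures are saved under pics/ and viewed, and the job is handed in when it is done.

Besides the shell and the picture viewer there is one more tool, called in YAML: its name, and indented under it one key for each argument. play_rows: Moves the arm, as the interface text tells. Its arguments: {"type":"object","properties":{"increments":{"type":"array"},"grip_force":{"type":"number"}},"required":["increments"]}

```bash
mkdir -p pics; ls
python3 - <<'E'
from plant import r
import cv2,numpy as np
s=r.get_state();print({k:np.round(v,3) for k,v in s.items()})
for n in("scene","top","wrist"):
    c=r.get_calibration(n);print(n,{k:np.round(v,4).tolist() for k,v in c.items()})
    cv2.imwrite(f"pics/{n}0.png",r.snapshot(n)[:,:,::-1])
E
```

```text
pics
{'clock': np.float64(0.0), 'q': array([-1.259,  0.69 , -0.194,  1.566,  0.157,  0.903, -0.215]), 'qd': array([ 0.   , -0.   , -0.   ,  0.001, -0.   , -0.   , -0.001]), 'joint_torque': array([ 0.0000e+00, -5.2756e+01, -1.2670e+00, -1.5343e+01, -5.3000e-02,
        6.0000e-03,  0.0000e+00]), 'tool_pos': array([0.171, 0.6  , 0.238]), 'eef_rot': array([ 0.798,  0.602, -0.001,  0.001]), 'contact_force': array([ 0.628,  0.423, -0.128]), 'moment': array([ 0.026, -0.049,  0.021]), 'opening': np.float64(0.999)}
scene {'fx': 602.4612, 'fy': 602.4612, 'cx': 315.9342, 'cy': 241.5472, 'R': [[0.7824, -0.6226, -0.0156], [-0.3153, -0.3744, -0.872], [0.5371, 0.6872, -0.4892]], 't': [-0.423, 0.1731, 0.8733]}
top {'fx': 446.8636, 'fy': 446.8636, 'cx': 322.1445, 'cy': 245.0833, 'R': [[0.0049, -0.9999, -0.016], [-0.9827, -0.0019, -0.185], [0.185, 0.0166, -0.9826]], 't': [-0.0381, 0.4799, 0.7896]}
wrist {'fx': 371.6483, 'fy': 371.6483, 'cx': 321.3482, 'cy': 242.5515, 'R': [[0.2744, 0.9616, -0.0006], [0.9099, -0.2595, 0.3236], [0.311, -0.0894, -0.9462]], 't': [-0.6226, -0.0428, 0.3922]}
```

View pics/scene0.png

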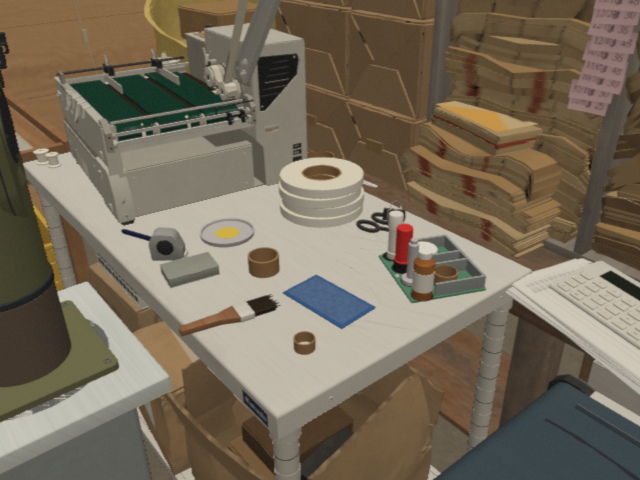

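View pics/top0.png

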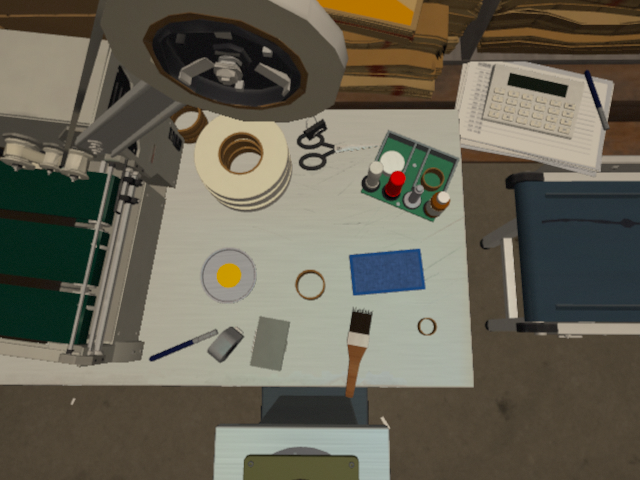

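View pics/wrist0.png

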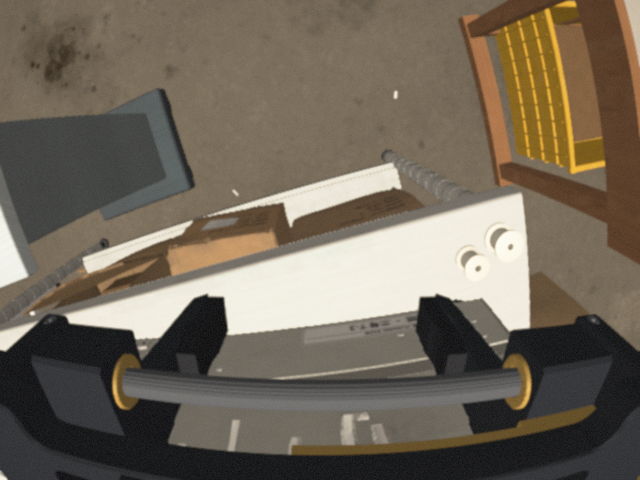

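Top view: right bay of the rack holds a brown ring (432,180), with the roller shaft (415,193) and amber bottle (438,205) in front. Core look-alikes are at (310,284), (427,326) and (188,123) on the table. The white tin (393,163) is in the other bay. Next I'll crop close and measure.

```bash
cat > h.py <<'E'
from plant import r
import cv2,numpy as np
def ray(n,uv,c=None):
    c=c or r.get_calibration(n);R=np.array(c['R']);t=np.array(c['t'])
    u,v=uv;d=np.array([(u-c['cx'])/c['fx'],(v-c['cy'])/c['fy'],1.])
    if n=='wrist':
        rr=np.hypot(d[0],d[1]);th=rr
        d=np.array([d[0]/rr*np.sin(th),d[1]/rr*np.sin(th),np.cos(th)])
    return -R.T@t,R.T@d
def onz(n,uv,z,c=None):
    o,d=ray(n,uv,c);return o+d*(z-o[2])/d[2]
def proj(n,X,c=None):
    c=c or r.get_calibration(n);p=np.array(c['R'])@X+np.array(c['t'])
    if n=='wrist':
        a=np.hypot(p[0],p[1]);th=np.arctan2(a,p[2]);q=p[:2]/a*th
    else:q=p[:2]/p[2]
    return q*c['fx']+[c['cx'],c['cy']]
E
python3 - <<'E'
from h import *
im=cv2.imread('pics/top0.png');hsv=cv2.cvtColor(im,cv2.COLOR_BGR2HSV)
def m(lo,hi,roi):
    k=cv2.inRange(hsv,lo,hi);z=k*0;x0,y0,x1,y1=roi;z[y0:y1,x0:x1]=k[y0:y1,x0:x1];return z
def big(k):
    cs,_=cv2.findContours(k,cv2.RETR_EXTERNAL,cv2.CHAIN_APPROX_NONE);return max(cs,key=cv2.contourArea)
# mat
c=big(m((100,100,40),(125,255,255),(330,230,450,310)));b=cv2.boxPoints(cv2.minAreaRect(c))
P=np.array([onz('top',p,.003) for p in b]);print('mat',P.round(4),P.mean(0).round(4),np.linalg.norm(P[1]-P[0]),np.linalg.norm(P[2]-P[1]))
c=big(m((20,120,120),(35,255,255),(190,230,270,320)));e=cv2.fitEllipse(c);print('dish yellow',e,onz('top',e[0],.004))
for roi in((270,250,350,320),(405,305,450,350),(418,165,447,193)):
    c=big(m((5,60,40),(22,255,220),roi));e=cv2.fitEllipse(c)
    p=onz('top',e[0],.024);print('ring',e,p, e[1][1]/446.86*(.79-.024))
    # green
c=big(m((45,60,30),(90,255,255),(350,120,470,230)));print(cv2.boxPoints(cv2.minAreaRect(c)))
cv2.imwrite('pics/crop0.png',cv2.resize(im[120:230,350:470],None,fx=5,fy=5,interpolation=cv2.INTER_CUBIC))
im2=cv2.imread('pics/scene0.png');cv2.imwrite('pics/crop1.png',cv2.resize(im2[190:310,360:500],None,fx=5,fy=5,interpolation=cv2.INTER_CUBIC))
E
```

```text
mat [[ 0.4685 -0.0886  0.003 ]
 [ 0.4817 -0.2283  0.003 ]
 [ 0.4036 -0.2324  0.003 ]
 [ 0.3907 -0.0951  0.003 ]] [ 0.4361 -0.1611  0.003 ] 0.14028321198150853 0.0781637859686622
dish yellow ((228.46533203125, 275.0846252441406), (23.117677688598633, 24.30406951904297), 38.99923324584961) [0.42805987 0.14576587 0.004     ]
ring ((309.76690673828125, 284.3056335449219), (29.02924919128418, 29.58921241760254), 160.8369140625) [ 0.4087023 -0.0131855  0.024    ] 0.05072133713441244
ring ((426.918701171875, 326.1048889160156), (16.562376022338867, 18.66343879699707), 97.9067153930664) [ 0.33230427 -0.23003253  0.024     ] 0.03199255721814384
ring ((431.94000244140625, 178.9706573486328), (20.525087356567383, 23.260875701904297), 43.07730484008789) [ 0.61617879 -0.25070411  0.024     ] 0.03987340730353733
[[360.77216 191.55324]
 [384.46448 134.01479]
 [456.38757 163.63017]
 [432.69525 221.16862]]
```

View pics/crop0.png

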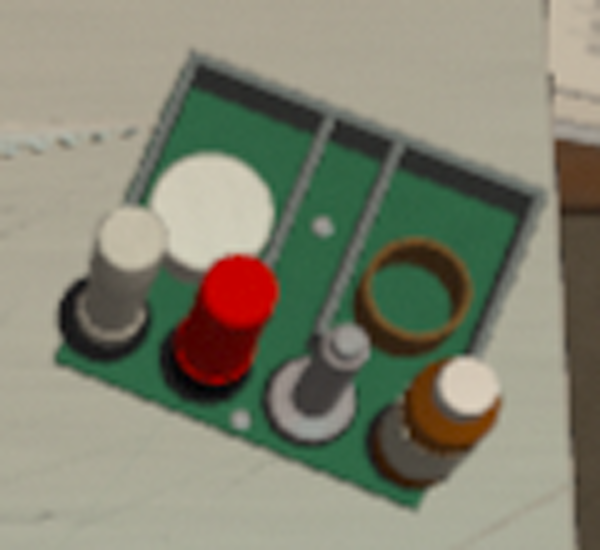

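View pics/crop1.png

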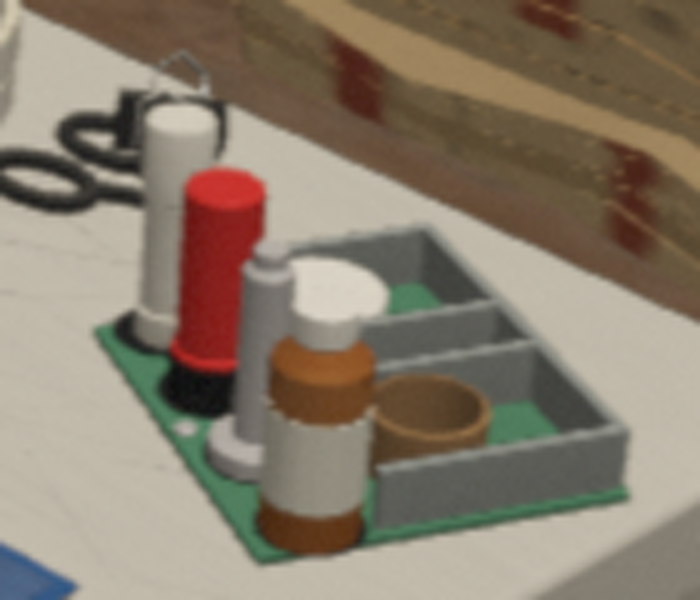

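Run:
```python
from h import *
from scipy.optimize import least_squares
f=lambda x,y:(350+(x+.5)/5-.5,120+(y+.5)/5-.5)
g=lambda x,y:(360+(x+.5)/5-.5,190+(y+.5)/5-.5)
# (view, px, rack point)
obs=[('top',f(57,357),(-.074,.078,.005)),('top',f(418,508),(-.074,-.078,.005)),
 ('top',f(193,52),(.060,.078,.029)),('top',f(545,190),(.060,-.078,.029)),
 ('scene',g(95,332),(-.074,.078,.005)),('scene',g(262,562),(-.074,-.078,.005)),('scene',g(628,493),(.062,-.078,.005))]
def W(p,X):
    c,s=np.cos(p[2]),np.sin(p[2]);return np.array([p[0]+c*X[0]-s*X[1],p[1]+s*X[0]+c*X[1],X[2]])
for sub in (['top'],['scene'],['top','scene']):
    o=[q for q in obs if q[0] in sub]
    S=least_squares(lambda p:np.concatenate([proj(n,W(p,X))-np.array(u) for n,u,X in o]),[.6,-.2,-.4])
    print(sub,S.x.round(4),S.fun.reshape(-1,2).round(1).tolist())
p=S.x
for n,X in dict(shaft=(-.05,-.022,.005),bottle=(-.05,-.066,.005),core=(.012,-.044,.029)).items(): 
    w=W(p,X);print(n,w.round(4),proj('top',w).round(1),proj('scene',w).round(1))
print('core top px->', onz('top',f(415,293),.029), 'shaft foot',onz('top',f(311,400),.013),'shaft top',onz('top',f(347,341),.087),'bottle cap',onz('top',f(469,387),.091))
# core width in crop px
print('core dia', np.linalg.norm(onz('top',f(358,293),.029)-onz('top',f(472,293),.029)))
```

```text
['top'] [ 0.6336 -0.2121 -0.4059] [[-0.9, 0.6], [0.2, 0.4], [-1.4, -1.3], [2.0, 0.2]]
['scene'] [ 0.6309 -0.2168 -0.4019] [[-1.1, -0.8], [-0.6, -0.0], [1.6, 0.3]]
['top', 'scene'] [ 0.6334 -0.2135 -0.4018] [[-0.1, 0.9], [1.1, 0.5], [-0.8, -1.1], [2.7, 0.1], [-1.3, -1.9], [-1.0, -1.5], [0.9, -1.1]]
shaft [ 0.5787 -0.2142  0.005 ] [412.1 200.1] [411.  280.3]
bottle [ 0.5615 -0.2547  0.005 ] [432.9 208.5] [421.6 294.1]
core [ 0.6272 -0.2587  0.029 ] [436.4 172.7] [451.1 269.3]
core top px-> [ 0.61602166 -0.25085615  0.029     ] shaft foot [ 0.57747403 -0.21209988  0.013     ] shaft top [ 0.57771232 -0.21171222  0.087     ] bottle cap [ 0.55924302 -0.25378231  0.091     ]
core dia 0.044260438287186905
```

Run:
```python
from h import *
a=cv2.imread('pics/top0.png')[60:400,0:240];b=cv2.imread('pics/scene0.png')[0:240,20:320]
cv2.imwrite('pics/m_a.png',cv2.resize(a,None,fx=1.7,fy=1.7));cv2.imwrite('pics/m_b.png',cv2.resize(b,None,fx=2.4,fy=2.4))
```

```text
(no output)
```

View pics/m_a.png

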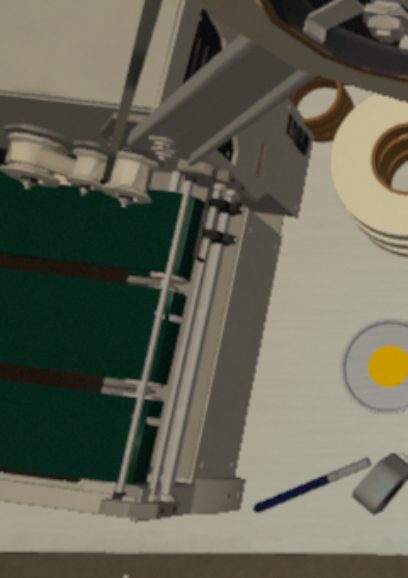

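View pics/m_b.png

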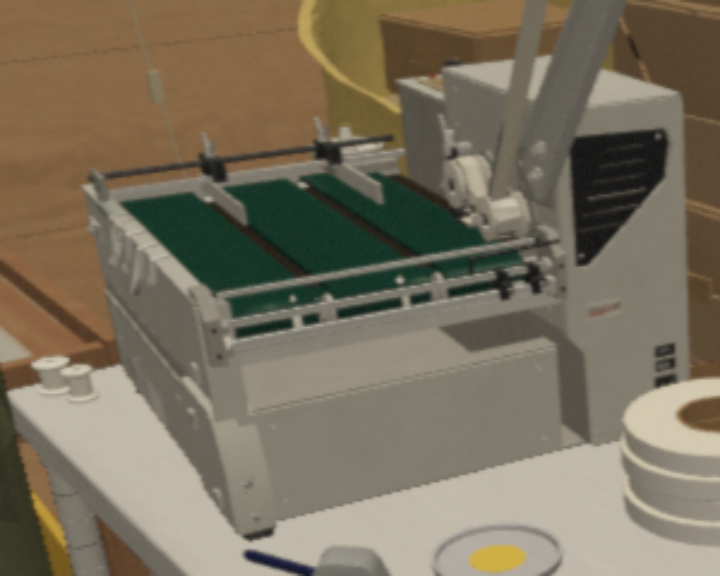

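Run:
```python
from h import *
def tri(u,v):
    o1,d1=ray('top',u);o2,d2=ray('scene',v)
    s=np.linalg.lstsq(np.c_[d1,-d2],o2-o1,rcond=None)[0];a=o1+d1*s[0];b=o2+d2*s[1];return (a+b)/2,np.linalg.norm(a-b)
print(tri((72,359),(105,123)),onz('scene',(128,221),0),onz('top',(143,344),0))
print(tri((101,340),(121,150)))
```

```text
(array([0.28409412, 0.31336954, 0.21764205]), np.float64(0.0035615904799532598)) [0.29839778 0.32559849 0.        ] [0.29640643 0.30394481 0.        ]
(array([0.3058583 , 0.30532908, 0.16028729]), np.float64(0.003790086077978147))
```

play_rows:
  increments:
    - [1, -24, 0, -8, 0, 0, 0]
    - [1, -25, 0, -8, 0, 0, 0]
    - [1, -25, 0, -8, 0, 0, 0]
    - [1, -25, 0, -8, 0, 0, 0]
    - [1, -25, 0, -8, 0, 0, 0]
    - [1, -25, 0, -8, 0, 0, 0]
    - [1, -25, 0, -8, 0, 0, 0]
    - [1, -25, 0, -8, 0, 0, 0]

```text
clock: 1.15
tool_pos: [0.115, 0.4028, 0.3017]
eef_rot: [0.798, 0.602, -0.002, 0.002]
contact_force: [-0.9, 0.5, -0.7]
opening: 0.997
```

Run:
```python
from h import *
s=r.get_state();print({k:np.round(v,3).tolist() for k,v in s.items()})
```

```text
{'clock': 1.15, 'q': [-1.229, 0.337, -0.238, 2.052, 0.111, 0.771, -0.242], 'qd': [0.039, -0.376, -0.059, 0.409, -0.085, -0.039, 0.008], 'joint_torque': [-0.196, -30.821, -0.651, -14.088, 0.044, 0.068, -0.013], 'tool_pos': [0.115, 0.403, 0.302], 'eef_rot': [0.798, 0.602, -0.002, 0.002], 'contact_force': [-0.88, 0.502, -0.734], 'moment': [0.013, -0.009, -0.013], 'opening': 0.997}
```

play_rows:
  increments:
    - [1, -4, 58, 0, 0, 0, 0.14]
    - [1, -4, 58, 0, 0, 0, 0.14]
    - [1, -4, 58, 0, 0, 0, 0.14]
    - [1, -4, 58, 0, 0, 0, 0.14]
    - [1, -5, 58, 0, 0, 0, 0.14]
    - [1, -5, 58, 15, 0, 0, 0.14]
    - [1, -5, 58, 20, 0, 0, 0.14]
    - [1, -5, 58, 20, 0, 0, 0.14]

```text
clock: 2.15
tool_pos: [0.4129, 0.0676, 0.2483]
eef_rot: [0.997, 0.075, 0.004, -0.001]
contact_force: [1.3, 0.7, -0.5]
opening: 0.996
```

```bash
cat > st.py <<'E'
from h import *
s=r.get_state();x=s['eef_rot'];a,b=x[0],x[1]
print(s['clock'],'q',s['q'].round(3).tolist(),'p',np.round(s['tool_pos'],4).tolist(),'xyaw',round(float(np.arctan2(2*a*b,a*a-b*b)),4),'rot',np.round(x,4).tolist(),'F',np.round(s['contact_force'],1).tolist(),'op',s['opening'])
E
python3 st.py
```

```text
2.15 q [-0.362, 0.415, 0.13, 2.157, -0.1, 0.567, -0.009] p [0.4129, 0.0676, 0.2483] xyaw 0.1506 rot [0.9972, 0.0752, 0.0037, -0.0012] F [1.3, 0.7, -0.5] op 0.996433009354165
```

play_rows:
  increments:
    - [1, -5, 58, 0, 0, 0, 0.14]
    - [1, -5, 58, 0, 0, 0, 0.14]
    - [1, -5, 58, 0, 0, 0, 0.14]
    - [1, -5, 58, 0, 0, 0, 0.136]
    - [1, 25, 0, 0, 0, 0, 0]
    - [1, 30, 0, 0, 0, 0, 0]
    - [1, 30, 0, 0, 0, 0, 0]
    - [1, 10, 0, 0, 0, 0, 0]

```text
clock: 3.15
tool_pos: [0.4631, -0.2134, 0.2466]
eef_rot: [0.976, -0.217, 0.003, -0.001]
contact_force: [0.2, -0.1, 0.1]
opening: 1.001
```

```bash
python3 st.py
python3 - <<'E'
from h import *
import json
c=r.get_calibration('wrist');im=r.snapshot('wrist')[:,:,::-1];cv2.imwrite('pics/w1.png',im)
json.dump({k:np.array(v).tolist() for k,v in c.items()},open('w1.json','w'))
E
```

```text
3.15 q [0.173, 0.54, 0.267, 1.918, -0.215, 0.707, 0.131] p [0.4631, -0.2134, 0.2466] xyaw -0.4368 rot [0.9762, -0.2167, 0.0026, -0.0008] F [0.2, -0.1, 0.1] op 1.0008191177711498
```

View pics/w1.png

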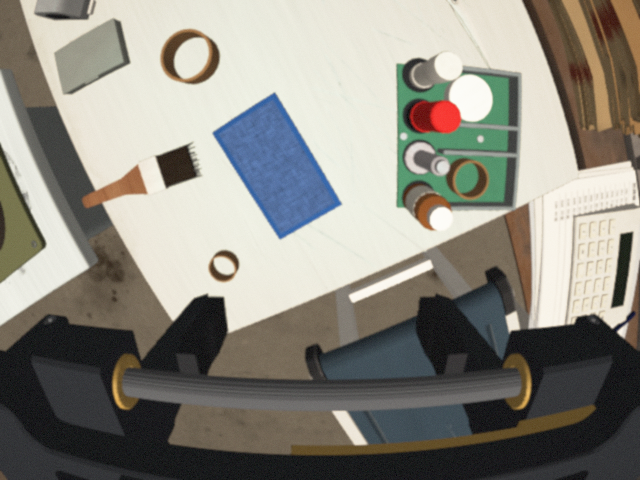

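Wrist view: rack at (400–522, 65–210), core ring (468,179), shaft (430,162), bottle (432,212), mat (277,166). I'll zoom in for a finer rack pose.

Run:
```python
from h import *
im=cv2.imread('pics/w1.png');cv2.imwrite('pics/w1c.png',cv2.resize(im[45:245,385:535],None,fx=4,fy=4,interpolation=cv2.INTER_CUBIC)[:600+200])
a=cv2.resize(im[50:220,385:535],None,fx=4,fy=3.5,interpolation=cv2.INTER_CUBIC);cv2.imwrite('pics/w1c.png',a)
```

```text
(no output)
```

View pics/w1c.png

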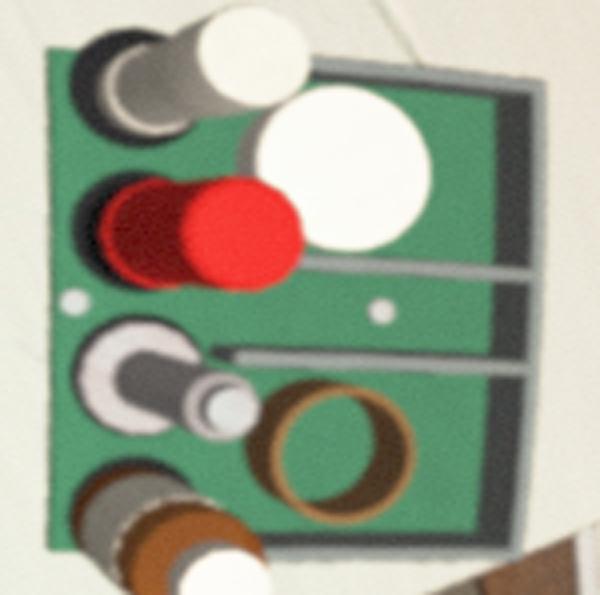

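```bash
cat > rk.py <<'E'
from h import *
import json
from scipy.optimize import least_squares
c=json.load(open('w1.json'))
f=lambda x,y:(385+(x+.5)/4-.5,50+(y+.5)/3.5-.5)
ft=lambda x,y:(350+(x+.5)/5-.5,120+(y+.5)/5-.5)
def W(p,X):
    C,s=np.cos(p[2]),np.sin(p[2]);return np.array([p[0]+C*X[0]-s*X[1],p[1]+s*X[0]+C*X[1],X[2]])
obs=[('wrist',f(48,48),(-.074,.078,.005)),('wrist',f(48,549),(-.074,-.078,.005)),('wrist',f(545,80),(.060,.076,.029)),('wrist',f(522,558),(.060,-.076,.029)),
('top',ft(57,357),(-.074,.078,.005)),('top',ft(418,508),(-.074,-.078,.005)),
 ('top',ft(193,52),(.060,.076,.029)),('top',ft(545,190),(.060,-.076,.029))]
for sub in (['top'],['wrist'],['top','wrist']):
    o=[q for q in obs if q[0] in sub]
    S=least_squares(lambda p:np.concatenate([proj(n,W(p,X),c if n=='wrist' else None)-np.array(u) for n,u,X in o]),[.6,-.2,-.4])
    print(sub,S.x.round(4),S.fun.reshape(-1,2).round(1).tolist())
p=S.x
L=lambda w:(np.array([[np.cos(p[2]),np.sin(p[2])],[-np.sin(p[2]),np.cos(p[2])]])@(w[:2]-p[:2])).round(4)
for n,u,z in(('core',(344,454),.029),('shaftfoot',(138,377),.013),('shafttop',(232,409),.087),('cap tin',(344,167),.027)):
    w=onz('wrist',f(*u),z,c);print(n,w.round(4),'in rack',L(w))
im=cv2.imread('pics/w1.png')
cv2.imwrite('pics/w1d.png',cv2.resize(im[175:240,390:470],None,fx=7,fy=7,interpolation=cv2.INTER_CUBIC))
E
python3 rk.py
```

```text
['top'] [ 0.6336 -0.2121 -0.406 ] [[-0.9, 0.6], [0.2, 0.5], [-0.4, -1.0], [1.1, -0.2]]
['wrist'] [ 0.6316 -0.2137 -0.408 ] [[-0.5, -1.1], [-0.2, 0.9], [0.6, -0.6], [0.4, 0.9]]
['top', 'wrist'] [ 0.6321 -0.2133 -0.4075] [[-0.3, -1.5], [0.1, 0.5], [0.8, -1.1], [0.7, 0.4], [-0.3, 1.2], [0.8, 1.2], [0.3, -0.3], [1.8, 0.6]]
core [ 0.6157 -0.2534  0.029 ] in rack [ 0.0008 -0.0434]
shaftfoot [ 0.575  -0.2136  0.013 ] in rack [-0.0523 -0.0229]
shafttop [ 0.5762 -0.2143  0.087 ] in rack [-0.0509 -0.0231]
cap tin [ 0.6482 -0.1742  0.027 ] in rack [-0.0007  0.0422]
```

View pics/w1d.png

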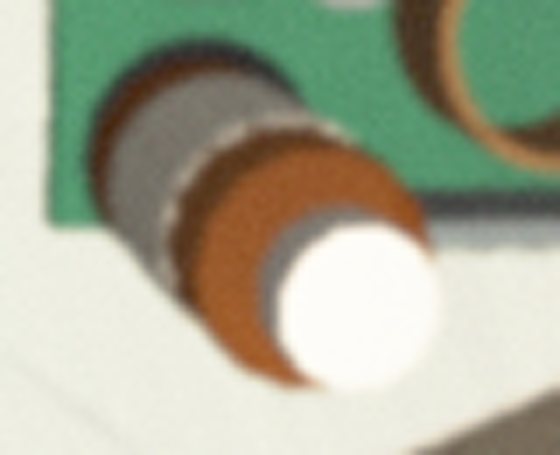

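```bash
cat > go.py <<'E'
from h import *
import sys
from scipy.spatial.transform import Rotation as Ro
x,y,z,yaw=map(float,sys.argv[1:5])
s=r.get_state();R=Ro.from_quat(s['eef_rot'])
d=R.inv().apply(np.array([x,y,z])-s['tool_pos'])*1000
T=Ro.from_matrix(np.array([[np.cos(yaw),np.sin(yaw),0],[np.sin(yaw),-np.cos(yaw),0],[0,0,-1]]))
w=(R.inv()*T).as_rotvec()
print('t',round(s['clock'],2),'p',s['tool_pos'].round(4),'d mm',d.round(1),'turn',w.round(4),'F',s['contact_force'].round(1),'op mm',round(88*s['opening'],1),'q',s['q'].round(2).tolist())
E
python3 - <<'E'
from h import *
import json
c=json.load(open('w1.json'));print(onz('wrist',(390+358.5/7-.5,175+305.5/7-.5),.091,c))
E
python3 go.py .577 -.2137 .14 -.407
```

```text
[ 0.5576133  -0.25506976  0.091     ]
t 3.2 p [ 0.4635 -0.2135  0.2466] d mm [102.4 -47.6 107.2] turn [-0.0025 -0.0053 -0.0297] F [ 1.6 -0.4  0.3] op mm 87.5 q [0.17, 0.54, 0.27, 1.92, -0.21, 0.71, 0.13]
```

play_rows:
  increments:
    - [1, 17, -8, 15, 0, -0.002, -0.01]
    - [1, 17, -8, 15, 0, -0.002, -0.01]
    - [1, 17, -8, 15, -0.002, 0, -0.01]
    - [1, 17, -8, 15, 0, 0, 0]
    - [1, 17, -8, 15, 0, 0, 0]
    - [1, 17, -8, 15, 0, 0, 0]
    - [1, 0, 0, 10, 0, 0, 0]
    - [1, 0, 0, 5, 0, 0, 0]

```text
clock: 4.2
tool_pos: [0.5692, -0.2055, 0.1378]
eef_rot: [0.98, -0.201, -0.006, -0.002]
contact_force: [-0.3, -0.5, 0.4]
opening: 1.004
```

```bash
python3 go.py .577 -.2137 .039 -.407
```

```text
t 4.2 p [ 0.5692 -0.2055  0.1378] d mm [11.5  4.5 98.6] turn [-0.0009  0.0116  0.002 ] F [-0.3 -0.5  0.4] op mm 88.3 q [0.15, 0.81, 0.22, 1.72, -0.26, 0.66, 0.11]
```

play_rows:
  increments:
    - [1, 6, 2, 0, 0, 0.006, 0.001]
    - [1, 5, 2, 10, 0, 0.005, 0.001]
    - [1, 0, 0, 15, 0, 0, 0]
    - [1, 0, 0, 15, 0, 0, 0]
    - [1, 0, 0, 15, 0, 0, 0]
    - [1, 0, 0, 15, 0, 0, 0]
    - [1, 0, 0, 12, 0, 0, 0]
    - [1, 0, 0, 0, 0, 0, 0]

```text
clock: 5.2
tool_pos: [0.5757, -0.2143, 0.0497]
eef_rot: [0.979, -0.203, -0.001, -0.0]
contact_force: [0.4, 0.1, -0.7]
opening: 1.002
```

```bash
python3 go.py .577 -.2137 .039 -.407;python3 - <<'E'
from h import *
cv2.imwrite('pics/w2.png',r.snapshot('wrist')[:,:,::-1]);cv2.imwrite('pics/t2.png',r.snapshot('top')[:,:,::-1])
E
```

```text
t 5.2 p [ 0.5757 -0.2143  0.0497] d mm [ 1.  -1.1 10.7] turn [-0.0005  0.0025 -0.0018] F [ 0.4  0.1 -0.7] op mm 88.2 q [0.19, 0.95, 0.17, 1.73, -0.29, 0.49, 0.14]
```

View pics/w2.png

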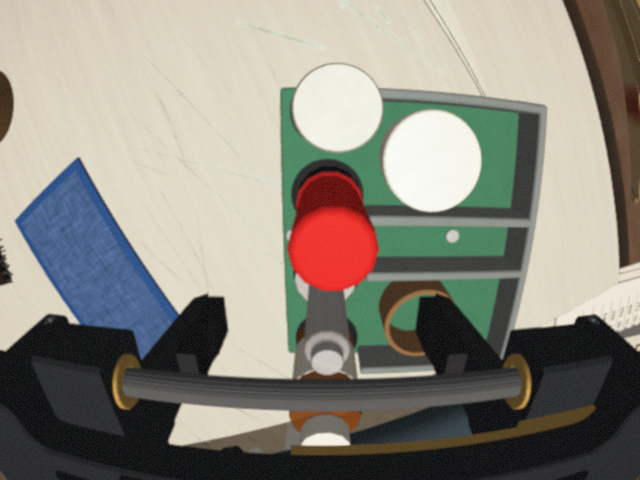

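View pics/t2.png

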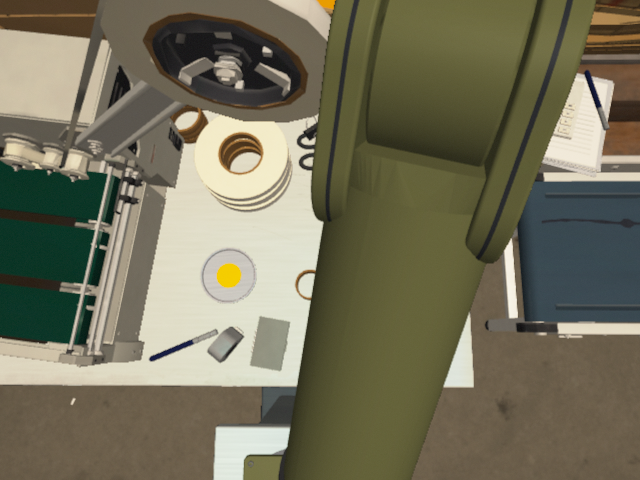

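play_rows:
  increments:
    - [1, 1, -1, 7, 0, 0.003, -0.002]
    - [1, 0, 0, 4, 0, 0, 0]
    - [1, 0, 0, 0, 0, 0, 0]
    - [0.5, 0, 0, 0, 0, 0, 0]
    - [0.35, 0, 0, 0, 0, 0, 0]
    - [0.3, 0, 0, 0, 0, 0, 0]
    - [0.28, 0, 0, 0, 0, 0, 0]
    - [0.28, 0, 0, 0, 0, 0, 0]
  grip_force: 20

```text
clock: 6.3
tool_pos: [0.5792, -0.2146, 0.041]
eef_rot: [0.979, -0.202, 0.003, 0.0]
contact_force: [0.9, -0.0, -0.1]
opening: 0.453
```

```bash
python3 go.py .577 -.2137 .039 -.407;python3 - <<'E'
from h import *
cv2.imwrite('pics/w3.png',r.snapshot('wrist')[200:480,160:480,::-1])
E
```

```text
t 6.3 p [ 0.5792 -0.2146  0.041 ] d mm [-2.4  0.   1.9] turn [-0.0006 -0.0063  0.0003] F [ 0.9 -0.  -0.1] op mm 39.9 q [0.19, 0.96, 0.16, 1.73, -0.29, 0.47, 0.14]
```

View pics/w3.png

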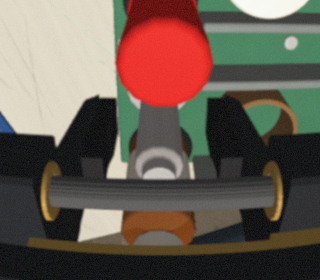

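play_rows:
  increments:
    - [0.4, -1.5, 0, 1, 0, -0.006, 0]
    - [0.35, 0, 0, 0, 0, 0, 0]
    - [0.25, 0, 0, 0, 0, 0, 0]
    - [0, 0, 0, 0, 0, 0, 0]
    - [0, 0, 0, 0, 0, 0, 0]
    - [0, 0, 0, 0, 0, 0, 0]
    - [0, 0, 0, 0, 0, 0, 0]
    - [0, 0, 0, 0, 0, 0, 0]
  grip_force: 20

```text
clock: 7.35
tool_pos: [0.5777, -0.214, 0.0398]
eef_rot: [0.979, -0.202, -0.0, -0.0]
contact_force: [-0.0, 0.0, -0.7]
opening: 0.195
```

```bash
python3 st.py; python3 go.py .577 -.2137 .039 -.407;python3 - <<'E'
from h import *
cv2.imwrite('pics/w4.png',r.snapshot('wrist')[200:480,160:480,::-1])
E
```

```text
7.35 q [0.191, 0.963, 0.161, 1.727, -0.293, 0.476, 0.14] p [0.5777, -0.214, 0.0398] xyaw -0.4067 rot [0.9794, -0.2019, -0.0, -0.0003] F [-0.0, 0.0, -0.7] op 0.19504380470148852
t 7.35 p [ 0.5777 -0.214   0.0398] d mm [-0.8  0.   0.8] turn [-0.0006  0.0002  0.0003] F [-0.   0.  -0.7] op mm 17.2 q [0.19, 0.96, 0.16, 1.73, -0.29, 0.48, 0.14]
```

View pics/w4.png

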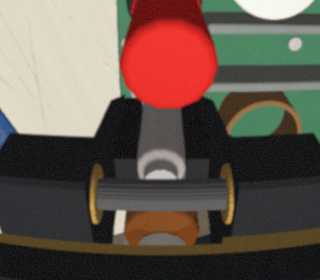

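play_rows:
  increments:
    - [0, 0, 0, -15, 0, 0, 0]
    - [0, 0, 0, -30, 0, 0, 0]
    - [0, 0, 0, -30, 0, 0, 0]
    - [0, -10, -2, -20, 0, 0, 0]
    - [0, -25, -4, 0, 0, 0, 0]
    - [0, -33, -4, 0, 0, 0, 0]
    - [0, -33, -4, 0, 0, 0, 0]
    - [0, -33, -4, 0, 0, 0, 0]

```text
clock: 8.4
tool_pos: [0.4624, -0.1448, 0.1445]
eef_rot: [0.979, -0.203, 0.005, 0.0]
contact_force: [0.5, 0.2, -1.4]
opening: 0.198
```

```bash
python3 go.py .433 -.129 .0385 -.407
```

```text
t 8.4 p [ 0.4624 -0.1448  0.1445] d mm [-34.4  -2.7 105.6] turn [-0.0015 -0.0109 -0.0012] F [ 0.5  0.2 -1.4] op mm 17.4 q [0.1, 0.68, 0.18, 2.09, -0.3, 0.38, 0.11]
```

play_rows:
  increments:
    - [0, -17, -1, 0, 0, -0.005, 0]
    - [0, -12, -1, 10, 0, -0.005, 0]
    - [0, -3, -1, 15, 0, 0, 0]
    - [0, 0, 0, 15, 0, 0, 0]
    - [0, 0, 0, 15, 0, 0, 0]
    - [0, 0, 0, 15, 0, 0, 0]
    - [0, 0, 0, 12, 0, 0, 0]
    - [0, 0, 0, 0, 0, 0, 0]

```text
clock: 9.4
tool_pos: [0.4351, -0.1285, 0.0672]
eef_rot: [0.979, -0.203, 0.005, -0.001]
contact_force: [-0.6, -0.0, -0.2]
opening: 0.195
```

```bash
python3 go.py .433 -.129 .0385 -.407
```

```text
t 9.4 p [ 0.4351 -0.1285  0.0672] d mm [-2.   1.4 28.7] turn [-0.0045 -0.0099 -0.0011] F [-0.6 -0.  -0.2] op mm 17.1 q [0.16, 0.81, 0.05, 2.22, -0.35, 0.11, 0.13]
```

play_rows:
  increments:
    - [0, 7, 0, 0, -0.004, -0.01, 0]
    - [0, 6, 0, 4, 0, 0, 0]
    - [0, 0, 0, 6, 0, 0, 0]
    - [0, 0, 0, 6, 0, 0, 0]
    - [0, 0, 0, 4, 0, 0, 0]
    - [0, 0, 0, 0, 0, 0, 0]
    - [0, 0, 0, 0, 0, 0, 0]
    - [0, 0, 0, 0, 0, 0, 0]

```text
clock: 10.4
tool_pos: [0.4468, -0.1338, 0.0473]
eef_rot: [0.979, -0.203, 0.0, -0.0]
contact_force: [0.1, 1.0, -1.0]
opening: 0.195
```

```bash
python3 go.py .447 -.129 .0385 -.407
```

```text
t 10.4 p [ 0.4468 -0.1338  0.0473] d mm [-1.7 -4.4  8.8] turn [-0.0007 -0.     -0.0014] F [ 0.1  1.  -1. ] op mm 17.2 q [0.16, 0.86, 0.05, 2.17, -0.35, 0.12, 0.14]
```

play_rows:
  increments:
    - [0, 0, -3, 3, 0, 0, 0]
    - [0, 0, -1, 3, 0, 0, 0]
    - [0, 0, 0, 2, 0, 0, 0]
    - [0, 0, 0, 1, 0, 0, 0]
    - [0, 0, 0, 0, 0, 0, 0]
    - [0, 0, 0, 0, 0, 0, 0]
    - [0, 0, 0, 0, 0, 0, 0]
    - [0, 0, 0, 0, 0, 0, 0]

```text
clock: 11.4
tool_pos: [0.4488, -0.1299, 0.0379]
eef_rot: [0.979, -0.203, 0.0, -0.0]
contact_force: [-0.0, 0.3, -0.8]
opening: 0.197
```

```bash
python3 go.py .447 -.129 .0385 -.407
```

```text
t 11.4 p [ 0.4488 -0.1299  0.0379] d mm [-2.  -0.1 -0.6] turn [-0.0008 -0.0006 -0.0014] F [-0.   0.3 -0.8] op mm 17.3 q [0.16, 0.88, 0.04, 2.17, -0.36, 0.09, 0.13]
```

play_rows:
  increments:
    - [0.24, 0, 0, 0, 0, 0, 0]
    - [0.35, 0, 0, 0, 0, 0, 0]
    - [0.5, 0, 0, 0, 0, 0, 0]
    - [0.6, 0, 0, 0, 0, 0, 0]
    - [0.7, 0, 0, 0, 0, 0, 0]
    - [1, 0, 0, -5, 0, 0, 0]
    - [1, 0, 0, -20, 0, 0, 0]
    - [1, 0, 0, -30, 0, 0, 0]

```text
clock: 12.4
tool_pos: [0.4476, -0.1296, 0.0933]
eef_rot: [0.979, -0.203, -0.001, -0.001]
contact_force: [-0.3, 0.1, 1.1]
opening: 0.991
```

```bash
python3 go.py .5603 -.2542 .14 -.407;python3 - <<'E'
from h import *
cv2.imwrite('pics/w5.png',r.snapshot('wrist')[:,:,::-1]);cv2.imwrite('pics/s5.png',r.snapshot('scene')[:,:,::-1])
E
```

```text
t 12.4 p [ 0.4476 -0.1296  0.0933] d mm [152.8  69.5 -47.2] turn [-0.0006  0.003  -0.0017] F [-0.3  0.1  1.1] op mm 87.2 q [0.12, 0.77, 0.11, 2.16, -0.34, 0.23, 0.12]
```

View pics/w5.png

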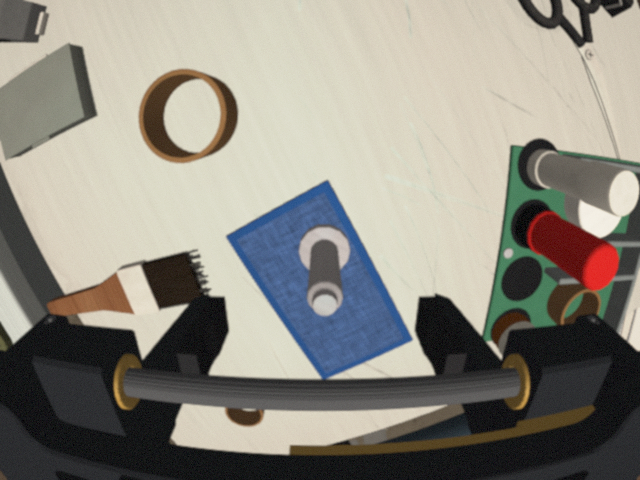

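View pics/s5.png

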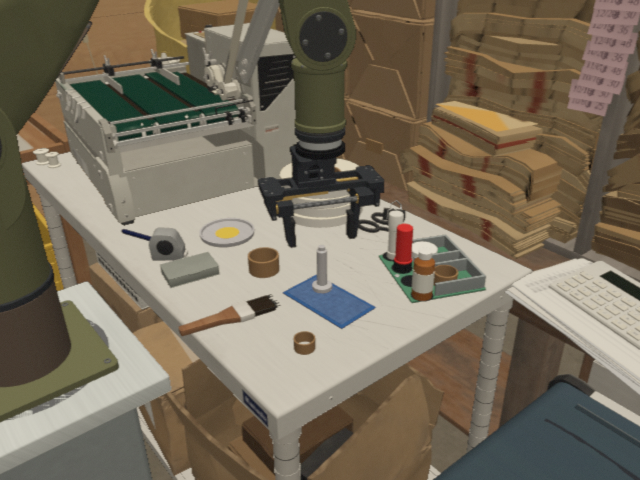

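play_rows:
  increments:
    - [1, 5, 0, -25, 0, 0, 0]
    - [1, 20, 9, -25, 0, 0, 0]
    - [1, 25, 12, 0, 0, 0.003, 0]
    - [1, 25, 12, 0, 0, 0, 0]
    - [1, 25, 12, 0, 0, 0, 0]
    - [1, 25, 12, 0, 0, 0, 0]
    - [1, 20, 10, 0, 0, 0, 0]
    - [1, 0, 0, 0, 0, 0, 0]

```text
clock: 13.5
tool_pos: [0.5564, -0.2504, 0.143]
eef_rot: [0.979, -0.202, -0.0, -0.001]
contact_force: [-0.3, 0.3, -0.9]
opening: 0.999
```

```bash
python3 go.py .5603 -.2542 .038 -.407
```

```text
t 13.5 p [ 0.5564 -0.2504  0.143 ] d mm [  5.2   2.1 105. ] turn [-0.0016  0.0004  0.001 ] F [-0.3  0.3 -0.9] op mm 87.9 q [0.23, 0.8, 0.22, 1.71, -0.26, 0.66, 0.18]
```

play_rows:
  increments:
    - [1, 3, 1, 10, 0, 0, 0]
    - [1, 2, 1, 15, 0, 0, 0]
    - [1, 0, 0, 15, 0, 0, 0]
    - [1, 0, 0, 15, 0, 0, 0]
    - [1, 0, 0, 15, 0, 0, 0]
    - [1, 0, 0, 14, 0, 0, 0]
    - [1, 0, 0, 12, 0, 0, 0]
    - [1, 0, 0, 0, 0, 0, 0]

```text
clock: 14.5
tool_pos: [0.5568, -0.2498, 0.0378]
eef_rot: [0.98, -0.201, -0.004, -0.003]
contact_force: [0.6, 0.7, -0.7]
opening: 0.998
```

```bash
python3 go.py .5598 -.2543 .038 -.407
```

```text
t 14.5 p [ 0.5568 -0.2498  0.0378] d mm [ 4.6  3.  -0.3] turn [-0.0035  0.008   0.0032] F [ 0.6  0.7 -0.7] op mm 87.8 q [0.26, 0.96, 0.16, 1.74, -0.29, 0.47, 0.21]
```

play_rows:
  increments:
    - [1, 3, 2, 0, -0.003, 0.008, 0.003]
    - [0.8, 1.5, 1, 0, 0, 0, 0]
    - [0.7, 0, 0, 0, 0, 0, 0]
    - [0.6, 0, 0, 0, 0, 0, 0]
    - [0.55, 0, 0, 0, 0, 0, 0]
    - [0.5, 0, 0, 0, 0, 0, 0]
    - [0.5, 0, 0, 0, 0, 0, 0]
    - [0.5, 0, 0, 0, 0, 0, 0]
  grip_force: 15

```text
clock: 15.5
tool_pos: [0.5612, -0.2553, 0.0396]
eef_rot: [0.979, -0.202, 0.002, 0.0]
contact_force: [0.6, -0.6, 0.5]
opening: 0.499
```

```bash
python3 go.py .5598 -.2543 .038 -.407;python3 - <<'E'
from h import *
cv2.imwrite('pics/w6.png',r.snapshot('wrist')[200:480,160:480,::-1])
E
```

```text
t 15.5 p [ 0.5612 -0.2553  0.0396] d mm [-1.7 -0.4  1.6] turn [-0.0002 -0.0041 -0.0002] F [ 0.6 -0.6  0.5] op mm 43.9 q [0.26, 0.96, 0.16, 1.73, -0.29, 0.47, 0.21]
```

View pics/w6.png

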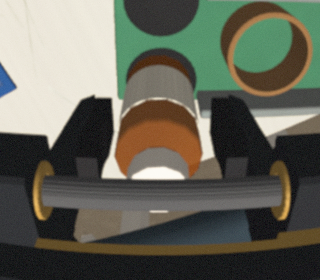

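play_rows:
  increments:
    - [0.48, -1, 0, 0.5, 0, -0.004, 0]
    - [0.45, 0, 0, 0, 0, 0, 0]
    - [0.42, 0, 0, 0, 0, 0, 0]
    - [0.3, 0, 0, 0, 0, 0, 0]
    - [0, 0, 0, 0, 0, 0, 0]
    - [0, 0, 0, 0, 0, 0, 0]
    - [0, 0, 0, 0, 0, 0, 0]
    - [0, 0, 0, 0, 0, 0, 0]
  grip_force: 15

```text
clock: 16.55
tool_pos: [0.5602, -0.2548, 0.0389]
eef_rot: [0.979, -0.202, -0.0, -0.0]
contact_force: [-0.3, -0.2, 0.2]
opening: 0.381
```

```bash
python3 st.py; python3 go.py .454 -.193 .14 -.407
```

```text
16.55 q [0.264, 0.963, 0.16, 1.729, -0.292, 0.473, 0.21] p [0.5602, -0.2548, 0.0389] xyaw -0.4071 rot [0.9794, -0.2022, -0.0002, -0.0001] F [-0.3, -0.2, 0.2] op 0.3807501313102384
t 16.55 p [ 0.5602 -0.2548  0.0389] d mm [-122.   -14.8 -101. ] turn [-0.0002  0.0004 -0.0001] F [-0.3 -0.2  0.2] op mm 33.5 q [0.26, 0.96, 0.16, 1.73, -0.29, 0.47, 0.21]
```

play_rows:
  increments:
    - [0, 0, 0, -15, 0, 0, 0]
    - [0, 0, 0, -30, 0, 0, 0]
    - [0, 0, 0, -30, 0, 0, 0]
    - [0, -12, -1, -20, 0, 0, 0]
    - [0, -25, -3, 0, 0, 0, 0]
    - [0, -30, -4, 0, 0, 0, 0]
    - [0, -30, -4, 0, 0, 0, 0]
    - [0, -18, -2, 0, 0, 0, 0]

```text
clock: 17.55
tool_pos: [0.4599, -0.1965, 0.1436]
eef_rot: [0.979, -0.203, 0.004, 0.001]
contact_force: [0.8, 0.1, -0.8]
opening: 0.375
```

```bash
python3 go.py .452 -.195 .038 -.407
```

```text
t 17.55 p [ 0.4599 -0.1965  0.1436] d mm [ -8.7   1.8 105.5] turn [-0.0004 -0.0087 -0.001 ] F [ 0.8  0.1 -0.8] op mm 33.0 q [0.2, 0.69, 0.18, 2.05, -0.29, 0.42, 0.2]
```

play_rows:
  increments:
    - [0, -5, 1, 5, 0, -0.005, 0]
    - [0, -3, 1, 15, 0, -0.003, 0]
    - [0, 0, 0, 20, 0, 0, 0]
    - [0, 0, 0, 20, 0, 0, 0]
    - [0, 0, 0, 18, 0, 0, 0]
    - [0, 0, 0, 10, 0, 0, 0]
    - [0, 0, 0, 5, 0, 0, 0]
    - [0, 0, 0, 0, 0, 0, 0]

```text
clock: 18.55
tool_pos: [0.4582, -0.1992, 0.0503]
eef_rot: [0.979, -0.203, 0.006, 0.001]
contact_force: [-0.3, -0.1, -0.8]
opening: 0.376
```

```bash
python3 go.py .452 -.195 .0372 -.407
```

```text
t 18.55 p [ 0.4582 -0.1992  0.0503] d mm [-7.5 -1.4 13. ] turn [-0.0004 -0.0122 -0.0026] F [-0.3 -0.1 -0.8] op mm 33.1 q [0.27, 0.86, 0.08, 2.09, -0.33, 0.19, 0.23]
```

play_rows:
  increments:
    - [0, -4, 0, 4, 0, -0.008, -0.002]
    - [0, -2, 0, 4, 0, -0.003, 0]
    - [0, 0, 0, 3, 0, 0, 0]
    - [0, 0, 0, 1, 0, 0, 0]
    - [0, 0, 0, 0, 0, 0, 0]
    - [0, 0, 0, 0, 0, 0, 0]
    - [0, 0, 0, 0, 0, 0, 0]
    - [0, 0, 0, 0, 0, 0, 0]

```text
clock: 19.55
tool_pos: [0.4532, -0.197, 0.0387]
eef_rot: [0.979, -0.202, 0.001, 0.0]
contact_force: [0.9, -0.1, -0.7]
opening: 0.381
```

```bash
python3 go.py .452 -.195 .0370 -.407
```

```text
t 19.55 p [ 0.4532 -0.197   0.0387] d mm [-2.  -1.4  1.7] turn [-0.0004 -0.0029 -0.0003] F [ 0.9 -0.1 -0.7] op mm 33.5 q [0.28, 0.89, 0.07, 2.1, -0.33, 0.16, 0.24]
```

play_rows:
  increments:
    - [0, 0, 0, 1.5, 0, -0.002, 0]
    - [0, 0, 0, 0.3, 0, 0, 0]
    - [0, 0, 0, 0, 0, 0, 0]
    - [0.42, 0, 0, 0, 0, 0, 0]
    - [0.5, 0, 0, 0, 0, 0, 0]
    - [0.6, 0, 0, 0, 0, 0, 0]
    - [0.7, 0, 0, 0, 0, 0, 0]
    - [0.8, 0, 0, -10, 0, 0, 0]

```text
clock: 20.55
tool_pos: [0.453, -0.197, 0.0469]
eef_rot: [0.979, -0.202, 0.0, -0.0]
contact_force: [-0.3, 0.4, 0.0]
opening: 0.783
```

```bash
python3 st.py; python3 go.py .616 -.2534 .14 -.407;python3 - <<'E'
from h import *
cv2.imwrite('pics/s7.png',r.snapshot('scene')[150:400,200:520,::-1])
E
```

```text
20.55 q [0.27, 0.87, 0.078, 2.095, -0.326, 0.188, 0.234] p [0.453, -0.197, 0.0469] xyaw -0.4073 rot [0.9793, -0.2023, 0.0001, -0.0002] F [-0.3, 0.4, 0.0] op 0.7827459760034812
t 20.55 p [ 0.453  -0.197   0.0469] d mm [172.  -12.8 -93.1] turn [-0.0005 -0.     -0.0003] F [-0.3  0.4  0. ] op mm 68.9 q [0.27, 0.87, 0.08, 2.1, -0.33, 0.19, 0.23]
```

View pics/s7.png

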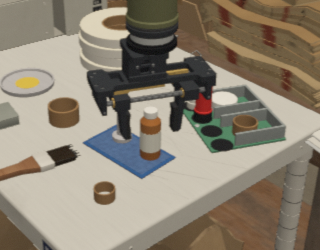

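play_rows:
  increments:
    - [0.8, 0, 0, -30, 0, 0, 0]
    - [0.8, 0, 0, -40, 0, 0, 0]
    - [0.8, 15, -1, -20, 0, 0, 0]
    - [0.8, 30, -2, 0, 0, 0, 0]
    - [0.8, 35, -3, 0, 0, 0, 0]
    - [0.8, 35, -3, 0, 0, 0, 0]
    - [0.8, 35, -3, 0, 0, 0, 0]
    - [0.8, 17, -1, 0, 0, 0, 0]

```text
clock: 21.6
tool_pos: [0.6146, -0.2521, 0.1465]
eef_rot: [0.979, -0.202, 0.002, -0.0]
contact_force: [0.1, -0.4, 0.4]
opening: 0.803
```

```bash
python3 go.py .6153 -.2537 .06 -.407
```

```text
t 21.6 p [ 0.6146 -0.2521  0.1465] d mm [ 0.9  1.3 86.5] turn [-0.0012 -0.0036 -0.0007] F [ 0.1 -0.4  0.4] op mm 70.7 q [0.19, 0.86, 0.24, 1.53, -0.27, 0.77, 0.14]
```

play_rows:
  increments:
    - [0.7, 1, 1, 10, 0, -0.003, 0]
    - [0.65, 0, 0, 15, 0, 0, 0]
    - [0.62, 0, 0, 20, 0, 0, 0]
    - [0.6, 0, 0, 20, 0, 0, 0]
    - [0.6, 0, 0, 15, 0, 0, 0]
    - [0.6, 0, 0, 10, 0, 0, 0]
    - [0.6, 0, 0, 0, 0, 0, 0]
    - [0.6, 0, 0, 0, 0, 0, 0]

```text
clock: 22.6
tool_pos: [0.611, -0.2519, 0.05]
eef_rot: [0.979, -0.203, -0.003, -0.001]
contact_force: [-1.0, 0.0, 0.9]
opening: 0.6
```

```bash
python3 go.py .6153 -.2537 .008 -.407;python3 - <<'E'
from h import *
print(proj('wrist',np.array([.6153,-.2537,.029])))
cv2.imwrite('pics/w8.png',r.snapshot('wrist')[:,:,::-1])
E
```

```text
t 22.6 p [ 0.611  -0.2519  0.05  ] d mm [ 4.9 -0.  42. ] turn [-0.0011  0.0053 -0.0014] F [-1.   0.   0.9] op mm 52.8 q [0.22, 0.99, 0.2, 1.57, -0.3, 0.61, 0.17]
[333.66071259 290.61749518]
```

View pics/w8.png

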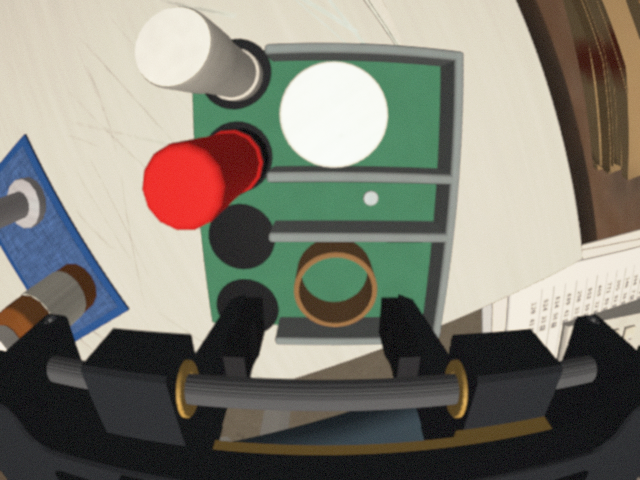

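play_rows:
  increments:
    - [0.58, 3, 0, 0, 0, 0.005, 0]
    - [0.58, 2.5, 0, 6, 0, 0, 0]
    - [0.58, 0, 0, 10, 0, 0, 0]
    - [0.58, 0, 0, 10, 0, 0, 0]
    - [0.58, 0, 0, 6, 0, 0, 0]
    - [0.58, 0, 0, 4, 0, 0, 0]
    - [0.58, 0, 0, 0, 0, 0, 0]
    - [0.58, 0, 0, 0, 0, 0, 0]

```text
clock: 23.65
tool_pos: [0.6171, -0.2545, 0.0122]
eef_rot: [0.979, -0.203, 0.001, -0.0]
contact_force: [-0.0, -0.4, 1.3]
opening: 0.581
```

```bash
python3 go.py .6160 -.2540 .009 -.407;python3 - <<'E'
from h import *
cv2.imwrite('pics/w9.png',r.snapshot('wrist')[200:480,160:480,::-1])
E
```

```text
t 23.65 p [ 0.6171 -0.2545  0.0122] d mm [-1.2  0.   3.2] turn [-0.0012 -0.0015 -0.0014] F [-0.  -0.4  1.3] op mm 51.2 q [0.23, 1.05, 0.18, 1.56, -0.31, 0.56, 0.17]
```

View pics/w9.png

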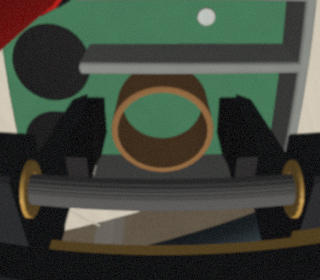

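play_rows:
  increments:
    - [0.56, -1, 0, 2, 0, 0, 0]
    - [0.54, 0, 0, 1, 0, 0, 0]
    - [0.52, 0, 0, 0, 0, 0, 0]
    - [0.5, 0, 0, 0, 0, 0, 0]
    - [0.4, 0, 0, 0, 0, 0, 0]
    - [0.2, 0, 0, 0, 0, 0, 0]
    - [0.2, 0, 0, 0, 0, 0, 0]
    - [0.2, 0, 0, 0, 0, 0, 0]
  grip_force: 12

```text
clock: 24.7
tool_pos: [0.6165, -0.2542, 0.0098]
eef_rot: [0.979, -0.203, 0.001, -0.0]
contact_force: [0.7, -0.6, -0.5]
opening: 0.47
```

```bash
python3 go.py .6160 -.2540 .1 -.407
```

```text
t 24.7 p [ 0.6165 -0.2542  0.0098] d mm [ -0.3  -0.1 -90.3] turn [-0.0012 -0.0027 -0.0014] F [ 0.7 -0.6 -0.5] op mm 41.4 q [0.23, 1.05, 0.18, 1.56, -0.31, 0.55, 0.17]
```

play_rows:
  increments:
    - [0.2, 0, 0, -10, 0, 0, 0]
    - [0.2, 0, 0, -30, 0, 0, 0]
    - [0.2, 0, 0, -40, 0, 0, 0]
    - [0.2, 0, 0, -40, 0, 0, 0]
    - [0.2, -10, 0, -40, 0, 0, 0]
    - [0.2, -30, 0, -30, 0, 0, 0]
    - [0.2, -40, 0, -10, 0, 0, 0]
    - [0.2, -40, 0, -5, 0, 0, 0]

```text
clock: 25.7
tool_pos: [0.5056, -0.2068, 0.225]
eef_rot: [0.979, -0.203, 0.005, 0.0]
contact_force: [0.5, -0.3, 0.1]
opening: 0.473
```

play_rows:
  increments:
    - [0.2, -35, 0, 0, 0, 0, 0]
    - [0.2, -35, 0, 0, 0, 0, 0]
    - [0.2, -30, 0, 0, 0, 0, 0]
    - [0.2, -20, 0, 0, 0, 0, 0]
    - [0.2, -10, 0, 0, 0, 0, 0]
    - [0.2, 0, 0, 0, 0, 0, 0]
    - [0.2, 0, 0, 0, 0, 0, 0]
    - [0.2, 0, 0, 0, 0, 0, 0]

```text
clock: 26.7
tool_pos: [0.3827, -0.1539, 0.2286]
eef_rot: [0.979, -0.204, 0.01, -0.0]
contact_force: [-0.2, 0.3, -0.5]
opening: 0.474
```

```bash
python3 go.py .39 .133 .25 .329
python3 - <<'E'
from h import *
for n in("wrist",'scene'): cv2.imwrite(f'pics/{n}10.png',r.snapshot(n)[:,:,::-1])
E
```

```text
t 26.7 p [ 0.3827 -0.1539  0.2286] d mm [-107.2 -266.1  -22.4] turn [ 0.003  -0.0194 -0.7389] F [-0.2  0.3 -0.5] op mm 41.7 q [0.09, 0.45, 0.26, 2.21, -0.25, 0.48, 0.14]
```

View pics/wrist10.png

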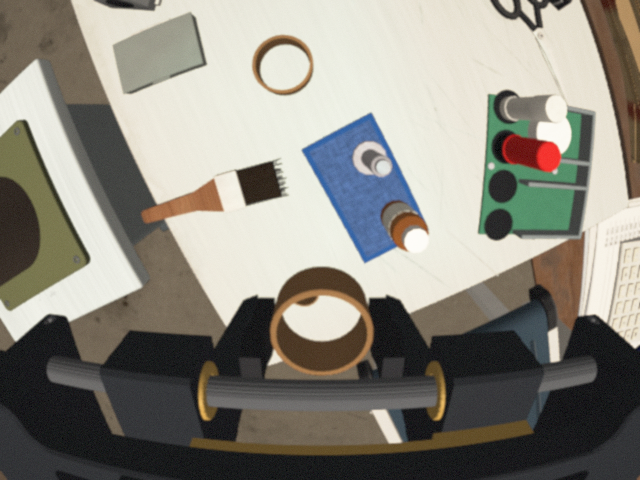

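View pics/scene10.png

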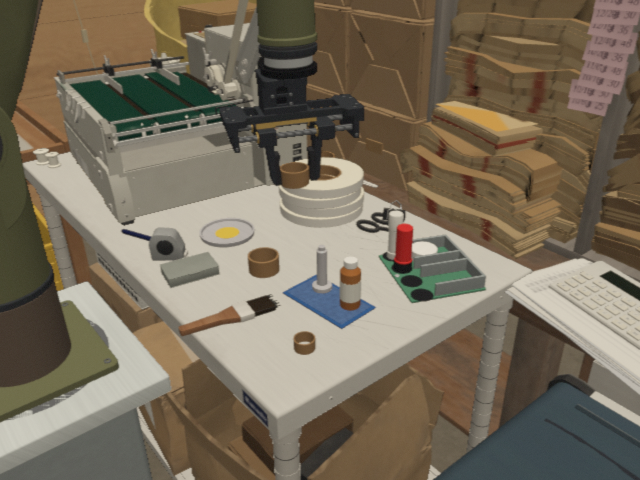

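play_rows:
  increments:
    - [0.2, 0, -15, 0, 0, -0.018, -0.04]
    - [0.2, -2, -40, 0, 0, 0, -0.1]
    - [0.2, -2, -42, 0, 0, 0, -0.1]
    - [0.2, -2, -42, 0, 0, 0, -0.1]
    - [0.2, -2, -42, 0, 0, 0, -0.1]
    - [0.2, -2, -42, 0, 0, 0, -0.1]
    - [0.2, -2, -40, 0, 0, 0, -0.1]
    - [0.2, 0, -20, 0, 0, 0, -0.06]

```text
clock: 27.8
tool_pos: [0.4031, 0.1386, 0.229]
eef_rot: [0.987, 0.163, 0.001, -0.002]
contact_force: [-0.4, 0.1, -0.6]
opening: 0.472
```

```bash
python3 st.py;python3 go.py .428 .146 .1 .29
python3 - <<'E'
from h import *
for n in("wrist",'top'): cv2.imwrite(f'pics/{n}11.png',r.snapshot(n)[:,:,::-1])
E
```

```text
27.8 q [-0.515, 0.46, 0.116, 2.159, -0.11, 0.524, 0.01] p [0.4031, 0.1386, 0.229] xyaw 0.3265 rot [0.9867, 0.1625, 0.0014, -0.0021] F [-0.4, 0.1, -0.6] op 0.47192351394950094
t 27.8 p [0.4031 0.1386 0.229 ] d mm [ 25.5   1.5 129.1] turn [-0.0038 -0.0033  0.0365] F [-0.4  0.1 -0.6] op mm 41.5 q [-0.52, 0.46, 0.12, 2.16, -0.11, 0.52, 0.01]
```

View pics/wrist11.png

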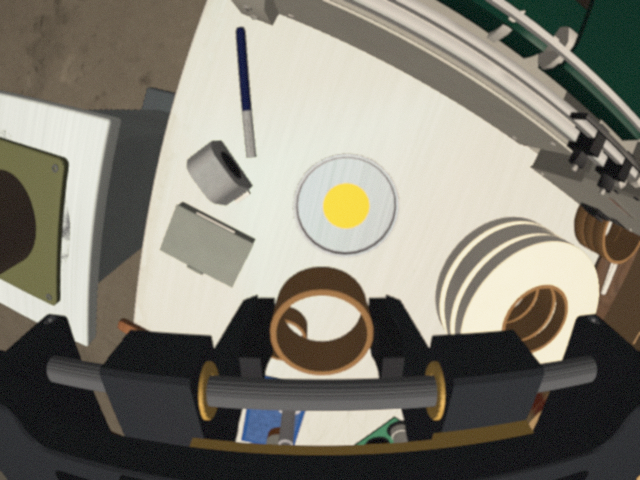

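View pics/top11.png

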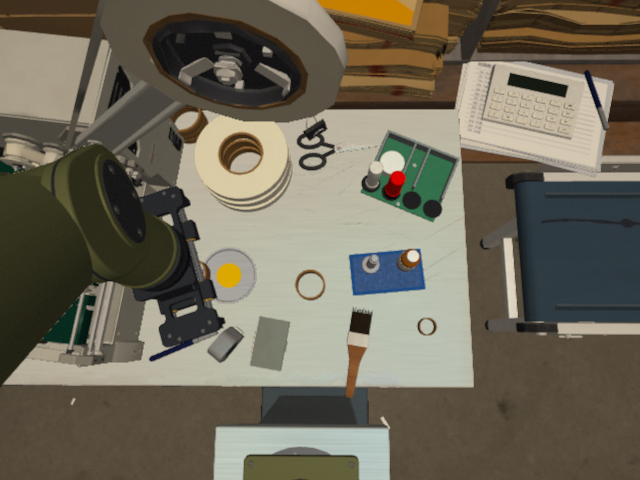

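Run:
```python
from h import *
im=cv2.imread('pics/wrist11.png');k=cv2.inRange(cv2.cvtColor(im,cv2.COLOR_BGR2HSV),(20,120,120),(35,255,255));k[:150]=0;k[260:]=0;k[:,:290]=0;k[:,420:]=0
c=max(cv2.findContours(k,0,1)[0],key=cv2.contourArea);e=cv2.fitEllipse(c);print(e,onz('wrist',e[0],.004))
im=cv2.imread('pics/top11.png');k=cv2.inRange(cv2.cvtColor(im,cv2.COLOR_BGR2HSV),(20,120,120),(35,255,255));k[:240]=0;k[310:]=0;k[:,:205]=0;k[:,260:]=0
c=max(cv2.findContours(k,0,1)[0],key=cv2.contourArea);e=cv2.fitEllipse(c);print(e,onz('top',e[0],.004))
```

```text
((345.8499755859375, 205.41241455078125), (43.23993682861328, 44.619937896728516), 78.11155700683594) [0.4258612  0.14488121 0.004     ]
((228.46533203125, 275.0846252441406), (23.117677688598633, 24.30406951904297), 38.99923324584961) [0.42805987 0.14576587 0.004     ]
```

play_rows:
  increments:
    - [0.2, 6, 0, 15, -0.003, -0.003, 0]
    - [0.2, 8, 1, 25, 0, 0, 0]
    - [0.2, 8, 0, 30, 0, 0, 0]
    - [0.2, 3, 0, 30, 0, 0, 0]
    - [0.2, 0, 0, 25, 0, 0, 0]
    - [0.2, 0, 0, 20, 0, 0, 0]
    - [0.2, 0, 0, 0, 0, 0, 0]
    - [0.2, 0, 0, 0, 0, 0, 0]

```text
clock: 28.9
tool_pos: [0.4331, 0.1394, 0.0739]
eef_rot: [0.988, 0.155, -0.0, 0.002]
contact_force: [0.4, 0.1, -0.1]
opening: 0.467
```

```bash
python3 st.py;python3 go.py .427 .1453 .0095 .3265
```

```text
28.9 q [-0.438, 0.798, 0.036, 2.2, -0.15, 0.147, 0.046] p [0.4331, 0.1394, 0.0739] xyaw 0.3106 rot [0.988, 0.1547, -0.0002, 0.0021] F [0.4, 0.1, -0.1] op 0.46655355196264764
t 28.9 p [0.4331 0.1394 0.0739] d mm [-4.  -7.7 64.3] turn [ 0.0041  0.001  -0.0159] F [ 0.4  0.1 -0.1] op mm 41.1 q [-0.44, 0.8, 0.04, 2.2, -0.15, 0.15, 0.05]
```

play_rows:
  increments:
    - [0.2, -1, -3, 10, 0.004, 0, 0]
    - [0.2, 0, -3, 10, 0, 0, 0]
    - [0.2, 0, -2, 10, 0, 0, 0]
    - [0.2, 0, 0, 8, 0, 0, 0]
    - [0.2, 0, 0, 5, 0, 0, 0]
    - [0.2, 0, 0, 0, 0, 0, 0]
    - [0.2, 0, 0, 0, 0, 0, 0]
    - [0.2, 0, 0, 0, 0, 0, 0]

```text
clock: 29.9
tool_pos: [0.4317, 0.1478, 0.0299]
eef_rot: [0.988, 0.155, 0.0, -0.0]
contact_force: [-0.6, -0.1, 0.1]
opening: 0.469
```

```bash
python3 st.py;python3 go.py .427 .1453 .0095 .3265
```

```text
29.9 q [-0.438, 0.893, 0.011, 2.206, -0.21, 0.043, 0.089] p [0.4317, 0.1478, 0.0299] xyaw 0.3103 rot [0.988, 0.1545, 0.0004, -0.0001] F [-0.6, -0.1, 0.1] op 0.4690490625206286
t 29.9 p [0.4317 0.1478 0.0299] d mm [-5.2  1.  20.4] turn [-0.0001 -0.0009 -0.0162] F [-0.6 -0.1  0.1] op mm 41.3 q [-0.44, 0.89, 0.01, 2.21, -0.21, 0.04, 0.09]
```

play_rows:
  increments:
    - [0.2, 0, 0, 3, 0, 0, 0]
    - [0.2, 0, 0, 3, 0, 0, 0]
    - [0.2, 0, 0, 3, 0, 0, 0]
    - [0.2, 0, 0, 0, 0, 0, 0]
    - [0.2, 0, 0, 0, 0, 0, 0]
    - [0.2, 0, 0, 0, 0, 0, 0]
    - [0.2, 0, 0, 0, 0, 0, 0]
    - [0.2, 0, 0, 0, 0, 0, 0]

```text
clock: 30.9
tool_pos: [0.4343, 0.1487, 0.0227]
eef_rot: [0.988, 0.154, -0.002, 0.0]
contact_force: [-0.2, 0.4, -0.1]
opening: 0.473
```

```bash
python3 st.py;python3 go.py .427 .1453 .0095 .3265
```

```text
30.9 q [-0.439, 0.909, 0.015, 2.194, -0.291, 0.043, 0.171] p [0.4343, 0.1487, 0.0227] xyaw 0.3102 rot [0.988, 0.1545, -0.0015, 0.0002] F [-0.2, 0.4, -0.1] op 0.4732051120171554
t 30.9 p [0.4343 0.1487 0.0227] d mm [-7.9  1.  13.3] turn [-0.0001  0.0031 -0.0163] F [-0.2  0.4 -0.1] op mm 41.6 q [-0.44, 0.91, 0.02, 2.19, -0.29, 0.04, 0.17]
```

play_rows:
  increments:
    - [0.2, -2, 0, 0, 0, -0.014, 0]
    - [0.2, -2, 0, 2, 0, -0.014, 0]
    - [0.2, -2, 0, 3, 0, -0.01, 0]
    - [0.2, -2, 0, 3, 0, 0, 0]
    - [0.2, 0, 0, 2, 0, 0, 0]
    - [0.2, 0, 0, 0, 0, 0, 0]
    - [0.2, 0, 0, 0, 0, 0, 0]
    - [0.2, 0, 0, 0, 0, 0, 0]

```text
clock: 31.9
tool_pos: [0.4257, 0.146, 0.0121]
eef_rot: [0.988, 0.154, -0.022, 0.003]
contact_force: [-0.6, 0.2, 0.7]
opening: 0.474
```

```bash
python3 st.py;python3 go.py .427 .1453 .0095 .3265
```

```text
31.9 q [-0.441, 0.934, 0.02, 2.182, -0.292, 0.073, 0.173] p [0.4257, 0.146, 0.0121] xyaw 0.3102 rot [0.9878, 0.1545, -0.0218, 0.0034] F [-0.6, 0.2, 0.7] op 0.4743940819669949
t 31.9 p [0.4257 0.146  0.0121] d mm [1.2 1.  2.6] turn [-0.0004  0.044  -0.0163] F [-0.6  0.2  0.7] op mm 41.7 q [-0.44, 0.93, 0.02, 2.18, -0.29, 0.07, 0.17]
```

play_rows:
  increments:
    - [0.2, 0.5, 0, 1.2, 0, 0.005, 0]
    - [0.2, 0.3, 0, 1, 0, 0, 0]
    - [0.2, 0, 0, 0, 0, 0, 0]
    - [0.2, 0, 0, 0, 0, 0, 0]
    - [0.5, 0, 0, 0, 0, 0, 0]
    - [0.52, 0, 0, 0, 0, 0, 0]
    - [0.55, 0, 0, 0, 0, 0, 0]
    - [0.58, 0, 0, 0, 0, 0, 0]

```text
clock: 32.9
tool_pos: [0.4266, 0.1462, 0.0099]
eef_rot: [0.988, 0.154, -0.019, 0.003]
contact_force: [-0.1, 0.2, 0.5]
opening: 0.579
```

```bash
python3 st.py;python3 - <<'E'
from h import *
cv2.imwrite('pics/w12.png',r.snapshot('wrist')[200:480,160:480,::-1])
E
```

```text
32.9 q [-0.439, 0.938, 0.016, 2.184, -0.295, 0.06, 0.175] p [0.4266, 0.1462, 0.0099] xyaw 0.3102 rot [0.9878, 0.1544, -0.0189, 0.0029] F [-0.1, 0.2, 0.5] op 0.5791083045359329
```

View pics/w12.png

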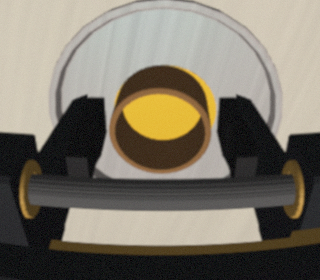

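play_rows:
  increments:
    - [0.6, 0, 0, -8, 0, 0, 0]
    - [0.65, 0, 0, -15, 0, 0, 0]
    - [0.8, 0, 0, -25, 0, 0, 0]
    - [1, 0, 0, -30, 0, 0.012, 0]
    - [1, 0, 0, -35, 0, 0.012, 0]
    - [1, -5, 0, -35, 0, 0.012, 0]
    - [1, -10, 0, -35, 0, 0, 0]
    - [1, -10, 0, -25, 0, 0, 0]

```text
clock: 33.95
tool_pos: [0.4056, 0.1396, 0.2295]
eef_rot: [0.988, 0.154, 0.0, -0.001]
contact_force: [0.3, 0.3, 0.7]
opening: 1.0
```

```bash
python3 st.py;python3 - <<'E'
from h import *
im=r.snapshot('wrist')[:,:,::-1].copy();cv2.imwrite('pics/w13.png',im);cv2.imwrite('pics/s13.png',r.snapshot('scene')[:,:,::-1])
print(proj('wrist',np.array([.427,.1453,.004])),proj('wrist',np.array([.427,.1453,.028])))
E
```

```text
33.95 q [-0.595, 0.472, 0.236, 2.153, -0.214, 0.537, 0.109] p [0.4056, 0.1396, 0.2295] xyaw 0.3094 rot [0.9881, 0.1541, 0.0002, -0.0013] F [0.3, 0.3, 0.7] op 1.0003530851985578
[344.05521772 204.431861  ] [345.58530962 209.94116023]
```

View pics/w13.png

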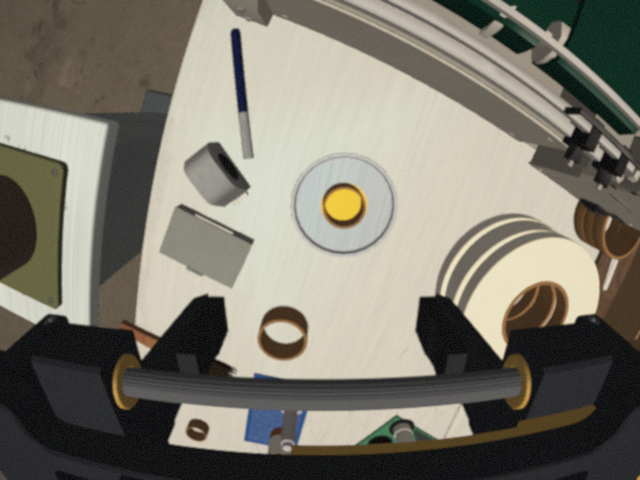

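View pics/s13.png

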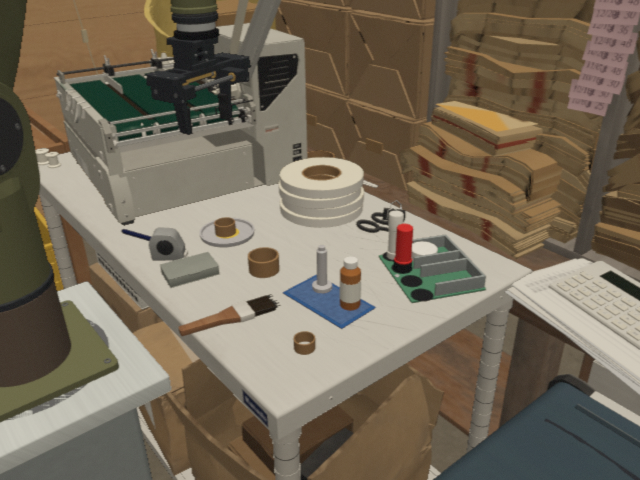

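play_rows:
  increments:
    - [1, -10, 15, 0, 0, 0, 0.06]
    - [1, -6, 40, 0, 0, 0, 0.1]
    - [1, -2, 42, 0, 0, 0, 0.1]
    - [1, -2, 42, 0, 0, 0, 0.1]
    - [1, -2, 42, 0, 0, 0, 0.1]
    - [1, -2, 42, 0, 0, 0, 0.1]
    - [1, -2, 40, 0, 0, 0, 0.1]
    - [1, 0, 15, 0, 0, 0, 0.05]

```text
clock: 35.05
tool_pos: [0.368, -0.15, 0.2244]
eef_rot: [0.975, -0.22, -0.005, 0.0]
contact_force: [-0.4, 0.2, 0.2]
opening: 1.0
```

```bash
python3 st.py; python3 go.py .453 -.197 .13 -.407
```

```text
35.05 q [0.016, 0.468, 0.38, 2.238, -0.353, 0.501, 0.229] p [0.368, -0.15, 0.2244] xyaw -0.4438 rot [0.9755, -0.2201, -0.0045, 0.0] F [-0.4, 0.2, 0.2] op 1.0003075206462828
t 35.05 p [ 0.368  -0.15    0.2244] d mm [97.7  5.7 93.6] turn [ 0.0019  0.0089 -0.0368] F [-0.4  0.2  0.2] op mm 88.0 q [0.02, 0.47, 0.38, 2.24, -0.35, 0.5, 0.23]
```

play_rows:
  increments:
    - [1, 15, 1, 5, 0, 0.009, -0.018]
    - [1, 20, 1, 5, 0, 0, -0.018]
    - [1, 25, 1, 10, 0, 0, 0]
    - [1, 22, 1, 15, 0, 0, 0]
    - [1, 10, 0, 20, 0, 0, 0]
    - [1, 0, 0, 25, 0, 0, 0]
    - [1, 0, 0, 15, 0, 0, 0]
    - [1, 0, 0, 0, 0, 0, 0]

```text
clock: 36.05
tool_pos: [0.4624, -0.1822, 0.1203]
eef_rot: [0.982, -0.19, 0.0, -0.003]
contact_force: [-0.8, 0.0, 0.7]
opening: 0.998
```

```bash
python3 st.py; python3 go.py .453 -.197 .0375 -.407;python3 - <<'E'
from h import *
print(proj('wrist',np.array([.453,-.197,.089])),proj('wrist',np.array([.449,-.13,.085])))
im=r.snapshot('wrist')[:,:,::-1].copy();cv2.imwrite('pics/w14.png',im)
E
```

```text
36.05 q [0.151, 0.741, 0.224, 2.064, -0.432, 0.382, 0.34] p [0.4624, -0.1822, 0.1203] xyaw -0.3821 rot [0.9818, -0.1899, 0.0005, -0.0031] F [-0.8, 0.0, 0.7] op 0.99796090079365
t 36.05 p [ 0.4624 -0.1822  0.1203] d mm [-3.2 17.7 82.7] turn [-0.0062  0.0003  0.0249] F [-0.8  0.   0.7] op mm 87.8 q [0.15, 0.74, 0.22, 2.06, -0.43, 0.38, 0.34]
[318.2482671  311.06892009] [261.14906815 200.18605503]
```

View pics/w14.png

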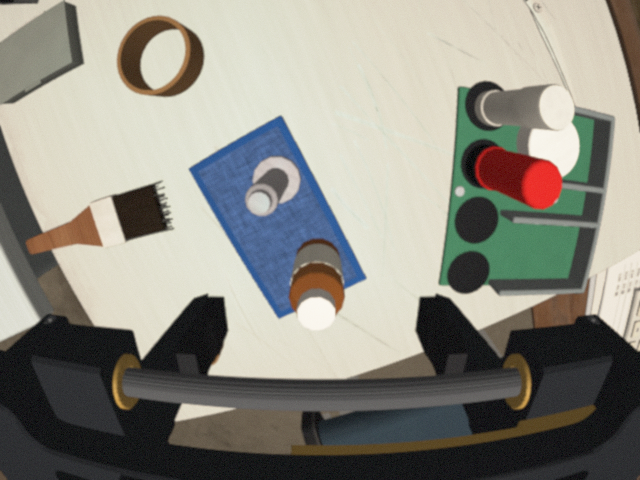

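play_rows:
  increments:
    - [1, -2, 9, 5, -0.006, 0, 0.025]
    - [1, -1, 8, 10, 0, 0, 0]
    - [1, 0, 0, 15, 0, 0, 0]
    - [1, 0, 0, 15, 0, 0, 0]
    - [1, 0, 0, 15, 0, 0, 0]
    - [1, 0, 0, 10, 0, 0, 0]
    - [1, 0, 0, 5, 0, 0, 0]
    - [1, 0, 0, 0, 0, 0, 0]

```text
clock: 37.1
tool_pos: [0.4536, -0.2013, 0.0438]
eef_rot: [0.979, -0.204, 0.003, 0.001]
contact_force: [0.2, 0.0, 0.2]
opening: 0.995
```

```bash
python3 go.py .453 -.197 .0375 -.407
```

```text
t 37.1 p [ 0.4536 -0.2013  0.0438] d mm [-2.3 -3.7  6.3] turn [ 0.0016 -0.0063 -0.0037] F [0.2 0.  0.2] op mm 87.5 q [0.26, 0.88, 0.11, 2.1, -0.48, 0.18, 0.39]
```

play_rows:
  increments:
    - [0.9, -1, -3, 3, 0.001, -0.006, -0.003]
    - [0.8, -1, -1, 2, 0, 0, 0]
    - [0.7, 0, 0, 1, 0, 0, 0]
    - [0.6, 0, 0, 0, 0, 0, 0]
    - [0.55, 0, 0, 0, 0, 0, 0]
    - [0.5, 0, 0, 0, 0, 0, 0]
    - [0.48, 0, 0, 0, 0, 0, 0]
    - [0.48, 0, 0, 0, 0, 0, 0]

```text
clock: 38.1
tool_pos: [0.4541, -0.1967, 0.0385]
eef_rot: [0.979, -0.202, 0.001, 0.001]
contact_force: [0.2, -0.0, 0.3]
opening: 0.479
```

```bash
python3 go.py .453 -.197 .0375 -.407
```

```text
t 38.1 p [ 0.4541 -0.1967  0.0385] d mm [-0.9  0.7  1. ] turn [ 0.0007 -0.0021  0.    ] F [ 0.2 -0.   0.3] op mm 42.2 q [0.25, 0.89, 0.11, 2.1, -0.48, 0.18, 0.38]
```

play_rows:
  increments:
    - [0.47, -0.8, 0.6, 0.8, 0.0005, -0.002, 0]
    - [0.45, 0, 0, 0, 0, 0, 0]
    - [0.42, 0, 0, 0, 0, 0, 0]
    - [0.3, 0, 0, 0, 0, 0, 0]
    - [0, 0, 0, 0, 0, 0, 0]
    - [0, 0, 0, 0, 0, 0, 0]
    - [0, 0, 0, 0, 0, 0, 0]
    - [0, 0, 0, 0, 0, 0, 0]
  grip_force: 15

```text
clock: 39.1
tool_pos: [0.4531, -0.197, 0.0377]
eef_rot: [0.979, -0.202, -0.0, 0.0]
contact_force: [0.2, 1.0, 0.3]
opening: 0.377
```

```bash
python3 st.py; python3 go.py .453 -.197 .0375 -.407;python3 go.py .5602 -.2548 .14 -.407
```

```text
39.1 q [0.254, 0.891, 0.104, 2.097, -0.48, 0.176, 0.386] p [0.4531, -0.197, 0.0377] xyaw -0.407 rot [0.9794, -0.2021, -0.0, 0.0001] F [0.2, 1.0, 0.3] op 0.37713237073899647
t 39.1 p [ 0.4531 -0.197   0.0377] d mm [-0.1 -0.   0.2] turn [ 0.0002 -0.      0.    ] F [0.2 1.  0.3] op mm 33.2 q [0.25, 0.89, 0.1, 2.1, -0.48, 0.18, 0.39]
t 39.1 p [ 0.4531 -0.197   0.0377] d mm [ 121.2   10.7 -102.3] turn [ 0.0002 -0.      0.    ] F [0.2 1.  0.3] op mm 33.2 q [0.25, 0.89, 0.1, 2.1, -0.48, 0.18, 0.39]
```

play_rows:
  increments:
    - [0, 0, 0, -15, 0, 0, 0]
    - [0, 0, 0, -35, 0, 0, 0]
    - [0, 5, 0, -35, 0, 0, 0]
    - [0, 20, 2, -15, 0, 0, 0]
    - [0, 30, 3, 0, 0, 0, 0]
    - [0, 30, 3, 0, 0, 0, 0]
    - [0, 25, 2, 0, 0, 0, 0]
    - [0, 8, 0, 0, 0, 0, 0]

```text
clock: 40.1
tool_pos: [0.5581, -0.2527, 0.1477]
eef_rot: [0.979, -0.202, -0.0, -0.001]
contact_force: [0.4, -0.2, -2.0]
opening: 0.381
```

```bash
python3 go.py .5602 -.2548 .0397 -.407
```

```text
t 40.1 p [ 0.5581 -0.2527  0.1477] d mm [  2.7   1.2 108. ] turn [-0.0014  0.0004 -0.0001] F [ 0.4 -0.2 -2. ] op mm 33.5 q [0.17, 0.81, 0.33, 1.7, -0.38, 0.69, 0.29]
```

play_rows:
  increments:
    - [0, 2, 1, 10, 0, 0, 0]
    - [0, 1, 1, 20, 0, 0, 0]
    - [0, 0, 0, 20, 0, 0, 0]
    - [0, 0, 0, 18, 0, 0, 0]
    - [0, 0, 0, 12, 0, 0, 0]
    - [0, 0, 0, 8, 0, 0, 0]
    - [0, 0, 0, 0, 0, 0, 0]
    - [0, 0, 0, 0, 0, 0, 0]

```text
clock: 41.1
tool_pos: [0.5551, -0.253, 0.0558]
eef_rot: [0.979, -0.202, -0.003, -0.002]
contact_force: [0.6, 0.2, -1.1]
opening: 0.382
```

```bash
python3 go.py .5602 -.2548 .0397 -.407
```

```text
t 41.1 p [ 0.5551 -0.253   0.0558] d mm [ 5.5 -0.3 16.1] turn [-0.0024  0.0069 -0.0006] F [ 0.6  0.2 -1.1] op mm 33.6 q [0.21, 0.95, 0.26, 1.74, -0.43, 0.52, 0.34]
```

play_rows:
  increments:
    - [0, 3, 0, 0, -0.002, 0.007, 0]
    - [0, 1.5, 0, 5, 0, 0, 0]
    - [0, 0, 0, 4, 0, 0, 0]
    - [0, 0, 0, 1, 0, 0, 0]
    - [0, 0, 0, 0, 0, 0, 0]
    - [0, 0, 0, 0, 0, 0, 0]
    - [0, 0, 0, 0, 0, 0, 0]
    - [0, 0, 0, 0, 0, 0, 0]

```text
clock: 42.1
tool_pos: [0.5605, -0.2553, 0.0463]
eef_rot: [0.979, -0.202, 0.001, 0.0]
contact_force: [-0.3, 0.6, -1.7]
opening: 0.379
```

```bash
python3 go.py .5602 -.2548 .0397 -.407
```

```text
t 42.1 p [ 0.5605 -0.2553  0.0463] d mm [-0.5 -0.4  6.6] turn [-0.0001 -0.003  -0.0005] F [-0.3  0.6 -1.7] op mm 33.4 q [0.22, 0.96, 0.25, 1.73, -0.44, 0.5, 0.34]
```

play_rows:
  increments:
    - [0, 0, 0, 3, 0, -0.003, 0]
    - [0, 0, 0, 2, 0, 0, 0]
    - [0, 0, 0, 1, 0, 0, 0]
    - [0, 0, 0, 0, 0, 0, 0]
    - [0, 0, 0, 0, 0, 0, 0]
    - [0, 0, 0, 0, 0, 0, 0]
    - [0, 0, 0, 0, 0, 0, 0]
    - [0, 0, 0, 0, 0, 0, 0]

```text
clock: 43.1
tool_pos: [0.5605, -0.2553, 0.0399]
eef_rot: [0.979, -0.202, -0.0, -0.0]
contact_force: [-0.3, -0.6, -0.7]
opening: 0.377
```

```bash
python3 go.py .5602 -.2548 .0397 -.407
```

```text
t 43.1 p [ 0.5605 -0.2553  0.0399] d mm [-0.5 -0.4  0.2] turn [-0.0001  0.0001 -0.0005] F [-0.3 -0.6 -0.7] op mm 33.2 q [0.22, 0.97, 0.25, 1.73, -0.44, 0.49, 0.34]
```

play_rows:
  increments:
    - [0, -0.4, -0.3, 0.3, 0, 0, 0]
    - [0, 0, 0, 0.2, 0, 0, 0]
    - [0.4, 0, 0, 0, 0, 0, 0]
    - [0.48, 0, 0, 0, 0, 0, 0]
    - [0.6, 0, 0, 0, 0, 0, 0]
    - [0.7, 0, 0, 0, 0, 0, 0]
    - [0.8, 0, 0, 0, 0, 0, 0]
    - [0.85, 0, 0, -5, 0, 0, 0]

```text
clock: 44.1
tool_pos: [0.5603, -0.2549, 0.0446]
eef_rot: [0.979, -0.202, 0.0, -0.0]
contact_force: [0.2, -0.7, -0.5]
opening: 0.848
```

```bash
python3 st.py; python3 go.py .4485 -.1298 .14 -.407
```

```text
44.1 q [0.216, 0.965, 0.249, 1.731, -0.436, 0.501, 0.34] p [0.5603, -0.2549, 0.0446] xyaw -0.4075 rot [0.9793, -0.2023, 0.0, -0.0001] F [0.2, -0.7, -0.5] op 0.8477757806161601
t 44.1 p [ 0.5603 -0.2549  0.0446] d mm [-152.3  -70.6  -95.4] turn [-0.0002 -0.     -0.0005] F [ 0.2 -0.7 -0.5] op mm 74.6 q [0.22, 0.97, 0.25, 1.73, -0.44, 0.5, 0.34]
```

play_rows:
  increments:
    - [1, 0, 0, -25, 0, 0, 0]
    - [1, 0, 0, -40, 0, 0, 0]
    - [1, -10, -5, -30, 0, 0, 0]
    - [1, -30, -14, 0, 0, 0, 0]
    - [1, -35, -16, 0, 0, 0, 0]
    - [1, -35, -16, 0, 0, 0, 0]
    - [1, -30, -14, 0, 0, 0, 0]
    - [1, -8, -4, 0, 0, 0, 0]

```text
clock: 45.1
tool_pos: [0.4506, -0.1314, 0.1456]
eef_rot: [0.979, -0.203, 0.004, 0.001]
contact_force: [1.5, -0.1, -0.3]
opening: 1.002
```

```bash
python3 st.py; python3 go.py .4485 -.1298 .0375 -.407;python3 - <<'E'
from h import *
im=r.snapshot('wrist')[:,:,::-1].copy();cv2.imwrite('pics/w15.png',im)
print(proj('wrist',np.array([.4485,-.1298,.085])))
E
```

```text
45.1 q [0.017, 0.676, 0.271, 2.134, -0.466, 0.38, 0.257] p [0.4506, -0.1314, 0.1456] xyaw -0.4089 rot [0.9792, -0.203, 0.0035, 0.0006] F [1.5, -0.1, -0.3] op 1.0016702772362243
t 45.1 p [ 0.4506 -0.1314  0.1456] d mm [ -3.3  -0.6 108. ] turn [-0.0002 -0.0072 -0.0019] F [ 1.5 -0.1 -0.3] op mm 88.1 q [0.02, 0.68, 0.27, 2.13, -0.47, 0.38, 0.26]
[318.73827089 260.87740282]
```

View pics/w15.png

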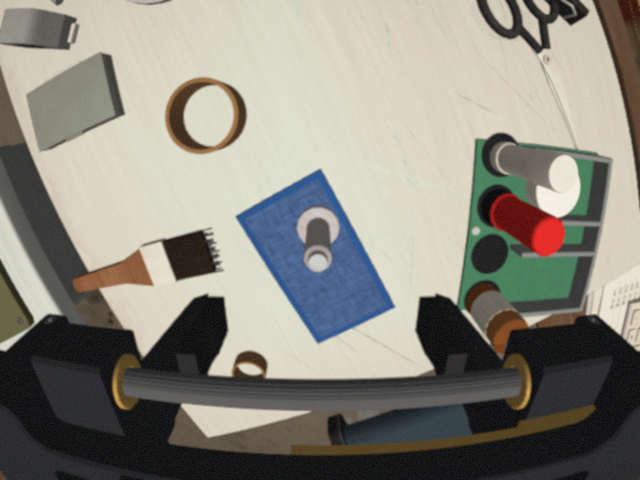

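play_rows:
  increments:
    - [1, -2, 0, 10, 0, -0.007, -0.002]
    - [1, -1, 0, 18, 0, 0, 0]
    - [1, 0, 0, 20, 0, 0, 0]
    - [1, 0, 0, 20, 0, 0, 0]
    - [1, 0, 0, 15, 0, 0, 0]
    - [1, 0, 0, 10, 0, 0, 0]
    - [1, 0, 0, 0, 0, 0, 0]
    - [1, 0, 0, 0, 0, 0, 0]

```text
clock: 46.15
tool_pos: [0.4568, -0.139, 0.0463]
eef_rot: [0.979, -0.206, 0.005, 0.002]
contact_force: [0.9, -0.5, 0.1]
opening: 1.003
```

```bash
python3 go.py .4485 -.1298 .0378 -.407
```

```text
t 46.15 p [ 0.4568 -0.139   0.0463] d mm [-11.4  -5.1   8.3] turn [ 0.0017 -0.0115 -0.0075] F [ 0.9 -0.5  0.1] op mm 88.2 q [0.14, 0.87, 0.09, 2.15, -0.54, 0.13, 0.32]
```

play_rows:
  increments:
    - [1, -5, -3, 0, 0.002, -0.011, -0.007]
    - [0.9, -4, -2, 2, 0, 0, 0]
    - [0.8, -2, 0, 2, 0, 0, 0]
    - [0.7, 0, 0, 2, 0, 0, 0]
    - [0.6, 0, 0, 1, 0, 0, 0]
    - [0.5, 0, 0, 0, 0, 0, 0]
    - [0.4, 0, 0, 0, 0, 0, 0]
    - [0.4, 0, 0, 0, 0, 0, 0]

```text
clock: 47.15
tool_pos: [0.449, -0.1294, 0.0399]
eef_rot: [0.979, -0.202, 0.001, -0.0]
contact_force: [0.4, 1.2, 0.5]
opening: 0.396
```

```bash
python3 go.py .4485 -.1298 .0378 -.407
```

```text
t 47.15 p [ 0.449  -0.1294  0.0399] d mm [-0.3  0.6  2.1] turn [-0.0006 -0.0021  0.0007] F [0.4 1.2 0.5] op mm 34.8 q [0.14, 0.88, 0.07, 2.18, -0.54, 0.1, 0.32]
```

play_rows:
  increments:
    - [0.35, 0, 0.4, 1.8, 0, -0.002, 0]
    - [0.3, 0, 0, 0, 0, 0, 0]
    - [0.25, 0, 0, 0, 0, 0, 0]
    - [0.2, 0, 0, 0, 0, 0, 0]
    - [0, 0, 0, 0, 0, 0, 0]
    - [0, 0, 0, 0, 0, 0, 0]
    - [0, 0, 0, 0, 0, 0, 0]
    - [0, 0, 0, 0, 0, 0, 0]
  grip_force: 20

```text
clock: 48.15
tool_pos: [0.449, -0.1299, 0.038]
eef_rot: [0.979, -0.202, 0.0, -0.0]
contact_force: [0.2, 0.5, -0.9]
opening: 0.194
```

```bash
python3 st.py; python3 go.py .4488 -.1299 .0378 -.407; python3 go.py .5777 -.2140 .14 -.4067
```

```text
48.15 q [0.142, 0.881, 0.068, 2.174, -0.544, 0.103, 0.32] p [0.449, -0.1299, 0.038] xyaw -0.4064 rot [0.9794, -0.2018, 0.0002, -0.0002] F [0.2, 0.5, -0.9] op 0.19376757481986015
t 48.15 p [ 0.449  -0.1299  0.038 ] d mm [-0.2  0.1  0.2] turn [-0.0005 -0.0003  0.0006] F [ 0.2  0.5 -0.9] op mm 17.1 q [0.14, 0.88, 0.07, 2.17, -0.54, 0.1, 0.32]
t 48.15 p [ 0.449  -0.1299  0.038 ] d mm [ 151.5   26.3 -102. ] turn [-0.0005 -0.0003  0.0003] F [ 0.2  0.5 -0.9] op mm 17.1 q [0.14, 0.88, 0.07, 2.17, -0.54, 0.1, 0.32]
```

play_rows:
  increments:
    - [0, 0, 0, -15, 0, 0, 0]
    - [0, 0, 0, -35, 0, 0, 0]
    - [0, 5, 1, -35, 0, 0, 0]
    - [0, 22, 4, -18, 0, 0, 0]
    - [0, 35, 6, 0, 0, 0, 0]
    - [0, 35, 6, 0, 0, 0, 0]
    - [0, 35, 6, 0, 0, 0, 0]
    - [0, 15, 2, 0, 0, 0, 0]

```text
clock: 49.15
tool_pos: [0.5741, -0.2107, 0.1431]
eef_rot: [0.98, -0.201, -0.003, -0.001]
contact_force: [-0.2, 0.4, -0.7]
opening: 0.196
```

```bash
python3 go.py .5777 -.2140 .04 -.4067
```

```text
t 49.15 p [ 0.5741 -0.2107  0.1431] d mm [  5.3   1.8 103.1] turn [-0.0016  0.0068  0.0019] F [-0.2  0.4 -0.7] op mm 17.2 q [0.08, 0.83, 0.35, 1.7, -0.41, 0.69, 0.25]
```

play_rows:
  increments:
    - [0, 3, 1, 5, 0, 0.007, 0.002]
    - [0, 2, 1, 15, 0, 0, 0]
    - [0, 0, 0, 18, 0, 0, 0]
    - [0, 0, 0, 15, 0, 0, 0]
    - [0, 0, 0, 12, 0, 0, 0]
    - [0, 0, 0, 8, 0, 0, 0]
    - [0, 0, 0, 0, 0, 0, 0]
    - [0, 0, 0, 0, 0, 0, 0]

```text
clock: 50.15
tool_pos: [0.5747, -0.2125, 0.0629]
eef_rot: [0.979, -0.202, -0.003, -0.002]
contact_force: [0.5, 0.6, -0.8]
opening: 0.199
```

```bash
python3 go.py .5777 -.2140 .04 -.4067
```

```text
t 50.15 p [ 0.5747 -0.2125  0.0629] d mm [ 3.4  0.3 22.9] turn [-0.0021  0.0058 -0.0001] F [ 0.5  0.6 -0.8] op mm 17.5 q [0.12, 0.94, 0.29, 1.73, -0.46, 0.54, 0.29]
```

play_rows:
  increments:
    - [0, 2, 0, 3, -0.002, 0.006, 0]
    - [0, 1, 0, 6, 0, 0, 0]
    - [0, 0, 0, 4, 0, 0, 0]
    - [0, 0, 0, 2, 0, 0, 0]
    - [0, 0, 0, 0, 0, 0, 0]
    - [0, 0, 0, 0, 0, 0, 0]
    - [0, 0, 0, 0, 0, 0, 0]
    - [0, 0, 0, 0, 0, 0, 0]

```text
clock: 51.15
tool_pos: [0.5787, -0.2142, 0.0481]
eef_rot: [0.979, -0.202, 0.002, 0.0]
contact_force: [0.3, -0.3, -1.4]
opening: 0.194
```

```bash
python3 go.py .5777 -.2140 .04 -.4067
```

```text
t 51.15 p [ 0.5787 -0.2142  0.0481] d mm [-1.   0.2  8.1] turn [ 0.     -0.0032  0.0001] F [ 0.3 -0.3 -1.4] op mm 17.0 q [0.13, 0.96, 0.27, 1.73, -0.47, 0.51, 0.3]
```

play_rows:
  increments:
    - [0, -0.7, 0, 3, 0, -0.003, 0]
    - [0, 0, 0, 3, 0, 0, 0]
    - [0, 0, 0, 1.5, 0, 0, 0]
    - [0, 0, 0, 0, 0, 0, 0]
    - [0, 0, 0, 0, 0, 0, 0]
    - [0, 0, 0, 0, 0, 0, 0]
    - [0, 0, 0, 0, 0, 0, 0]
    - [0, 0, 0, 0, 0, 0, 0]

```text
clock: 52.15
tool_pos: [0.578, -0.2138, 0.0402]
eef_rot: [0.979, -0.202, 0.0, -0.0]
contact_force: [0.0, 1.0, -0.4]
opening: 0.193
```

```bash
python3 go.py .5777 -.2140 .04 -.4067
```

```text
t 52.15 p [ 0.578  -0.2138  0.0402] d mm [-0.2  0.3  0.2] turn [-0.0001 -0.      0.    ] F [ 0.   1.  -0.4] op mm 17.0 q [0.13, 0.98, 0.27, 1.73, -0.47, 0.5, 0.3]
```

Pose matches. I'll release and rise.

play_rows:
  increments:
    - [0, -0.2, 0.2, 0.3, 0, 0, 0]
    - [0, 0, 0, 0.2, 0, 0, 0]
    - [0.22, 0, 0, 0, 0, 0, 0]
    - [0.3, 0, 0, 0, 0, 0, 0]
    - [0.42, 0, 0, 0, 0, 0, 0]
    - [0.55, 0, 0, 0, 0, 0, 0]
    - [0.65, 0, 0, 0, 0, 0, 0]
    - [0.75, 0, 0, -8, 0, 0, 0]

```text
clock: 53.15
tool_pos: [0.5776, -0.2139, 0.0478]
eef_rot: [0.979, -0.202, -0.0, -0.0]
contact_force: [0.1, 0.8, 0.6]
opening: 0.73
```

play_rows:
  increments:
    - [0.85, 0, 0, -20, 0, 0, 0]
    - [1, 0, 0, -40, 0, 0, 0]
    - [1, 0, 0, -40, 0, 0, 0]
    - [1, -15, 0, -40, 0, 0, 0]
    - [1, -40, 0, -30, 0, 0, 0]
    - [1, -40, 0, -10, 0, 0, 0]
    - [1, -30, 0, 0, 0, 0, 0]
    - [1, -5, 0, 0, 0, 0, 0]

```text
clock: 54.15
tool_pos: [0.4571, -0.1629, 0.2441]
eef_rot: [0.979, -0.203, 0.007, -0.0]
contact_force: [0.7, -0.9, 0.7]
opening: 1.005
```

```bash
python3 st.py
python3 - <<'E'
from h import *
im=r.snapshot('wrist')[:,:,::-1].copy();cv2.imwrite('pics/w16.png',im);cv2.imwrite('pics/s16.png',r.snapshot('scene')[:,:,::-1])
for X in((.5777,-.214,.087),(.5602,-.2548,.091)):print(proj('wrist',np.array(X)))
E
```

```text
54.15 q [-0.029, 0.531, 0.433, 2.002, -0.355, 0.666, 0.223] p [0.4571, -0.1629, 0.2441] xyaw -0.4087 rot [0.9792, -0.2029, 0.0072, -0.0002] F [0.7, -0.9, 0.7] op 1.0051825342501068
[464.50445007 219.25121022]
[460.51675071 266.94535364]
```

View pics/w16.png

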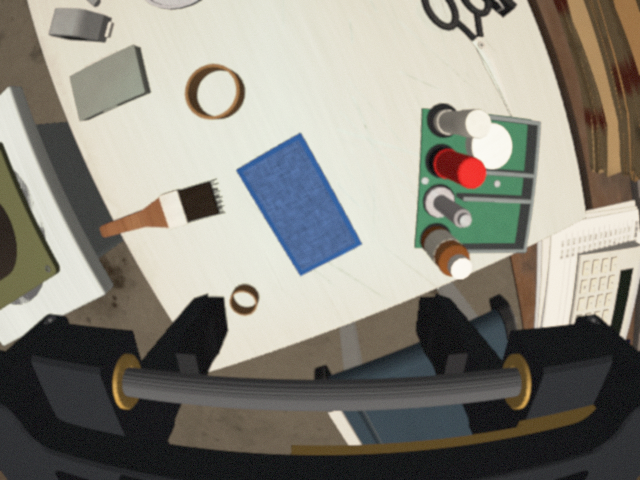

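View pics/s16.png

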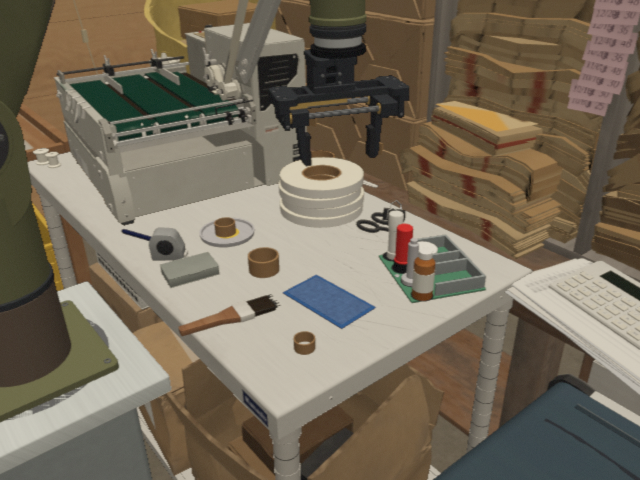

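Run:
```python
from h import *
a=cv2.imread('pics/scene0.png');b=cv2.imread('pics/s16.png')
A=np.float32(cv2.cvtColor(a,6));B=np.float32(cv2.cvtColor(b,6))
for n,(x0,y0,x1,y1) in dict(shaft=(404,238,417,280),bottle=(410,242,440,302),red=(392,222,415,274)).items():
    t=B[y0:y1,x0:x1];m=cv2.matchTemplate(A[y0-5:y1+5,x0-5:x1+5],t,cv2.TM_CCOEFF_NORMED);_,v,_,l=cv2.minMaxLoc(m)
    sh,_=cv2.phaseCorrelate(A[y0:y1,x0:x1],B[y0:y1,x0:x1]);print(n,v,l[0]-5,l[1]-5,np.round(sh,2))
im=cv2.imread('pics/s16.png')
cv2.imwrite('pics/s16c.png',np.hstack([cv2.resize(im[205:255,190:265],None,fx=5,fy=5,interpolation=2),cv2.resize(im[200:310,370:490],None,fx=2.27,fy=2.2727,interpolation=2)]))
print('scene proj dish core top center',proj('scene',np.array([.427,.1453,.028])),proj('scene',np.array([.427,.1453,.004])))
```

```text
shaft 0.9942207336425781 0 0 [0.51 0.48]
bottle 0.9838230609893799 0 0 [ 0.22 -0.04]
red 0.9973549246788025 0 0 [-0.04  0.18]
scene proj dish core top center [224.82813603 221.10442964] [225.90662156 231.80753105]
```

View pics/s16c.png

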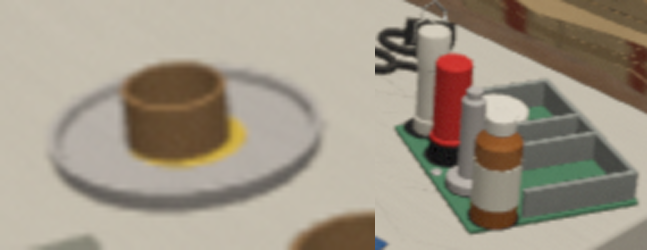

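Run:
```python
from h import *
im=r.snapshot('top')[:,:,::-1]
cv2.imwrite('pics/t16.png',np.hstack([cv2.resize(im[240:310,195:265],None,fx=6,fy=6,interpolation=2),cv2.resize(im[120:230,350:450],None,fx=3.6,fy=420/110,interpolation=2)]))
```

```text
(no output)
```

View pics/t16.png

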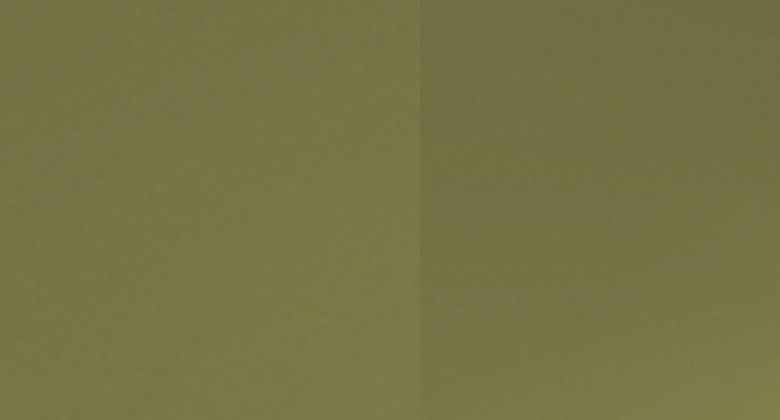

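Run:
```python
import cv2
im=cv2.imread('pics/w13.png')
cv2.imwrite('pics/w13c.png',cv2.resize(im[145:265,285:405],None,fx=5,fy=5,interpolation=2))
```

```text
(no output)
```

View pics/w13c.png

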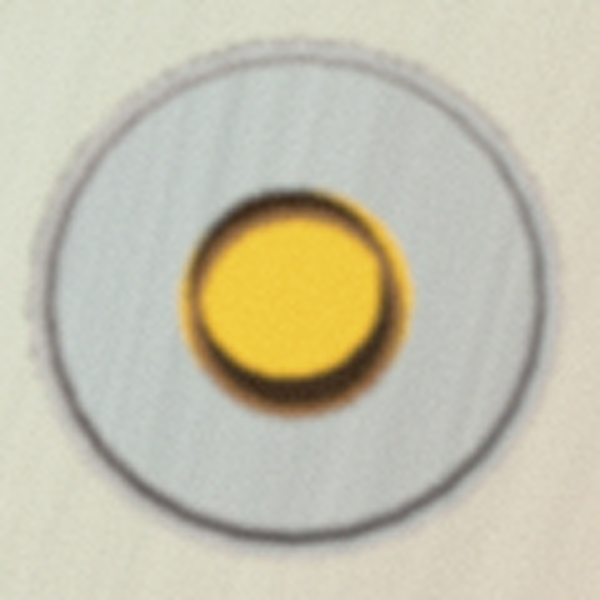

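```bash
python3 st.py; python3 -c "
from plant import r
print(r.finish_job())"
```

```text
54.3 q [-0.028, 0.535, 0.432, 1.997, -0.356, 0.666, 0.223] p [0.4597, -0.1639, 0.2434] xyaw -0.4081 rot [0.9792, -0.2026, 0.008, 0.0004] F [-0.5, -0.8, 0.5] op 1.0052307654094472
the job is handed in; nothing more can be done
None
```

The core is lying flat in the dish, and the roller shaft and amber bottle are back on their own discs. I handed the job in at 54.3 s of the 128 s allowed. I stood the shaft and then the bottle on the blue mat, and took the 42 mm core from the right-hand bay (the jaws read 41.4 mm). Once the core was in the dish, I put the bottle back and then the shaft.

**Last checks**
- **Return positions:** the recorded tool position at each release was within about 0.5 mm of where that thing was first gripped. The scene picture matches the first one to within about 0.7 pixel for the shaft and 0.2 pixel for the bottle.
- **Everything else:** nothing was knocked over, and the readings I took showed outside forces of 2 N or less. The red tube had not moved in that comparison. The glue stick and wax tin look unmoved.
- **Core in the dish:** the wrist view after release shows it flat and about 1–2 mm from the dish centre. The scene view suggests about 3 mm.

**Checks that failed or disagreed**
- **Top view:** the arm blocked the last top-camera view, so I could not use it to settle that difference.
- **Dish centre:** the top and wrist cameras put it about 2 mm apart, so I aimed between them.
- **Tilt at release:** a wrist joint came close to its lower limit over the dish. I released the core with the gripper tilted about 2 degrees, and it settled flat.

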